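Unload the honed plate from a crowded honing fixture

TASK

The finished aluminium plate sits under the toggle clamp of the honing fixture, hemmed in by three setting pieces that stand on the fixture. First move all three pieces, upright, onto the black rubber mat; then throw the clamp arm up and right over past its centre so that it stays open, lift the plate out and lay it flat inside the grey tray. Only after that put each setting piece back upright on the very spot of the fixture it came from, leaving the clamp open; never tip a piece over.

Things in the scene. Friction and masses are not known exactly. Their poses are not given: they have to be found in the camera images.
- plate: Honed aluminium plate 80 (x) x 46 (y) x 22 mm (z), two upright through bores (20, 26 mm) at x = -25, +25; 0.3 kg. Origin: centre of underside, z up. Lies loose between six 8 mm pins, 1 to 2 mm play, tops 8 mm above its underside: at x = +-30 beside each long side, and one at each short end. Grip the middle of its long sides, across 46 mm.
- plug: Plug gauge, one of the setting pieces: bright steel, turned, 105 mm tall, upright: foot 44 mm wide and 32 mm high, then a shank 28 mm wide from 36 to 90 mm height, then a thin 18 mm pin. Grip the shank. About 0.35 kg. Origin: centre of its underside, z up; round.
- step: Step block, one of the setting pieces: bright steel, square foot 44 x 44 mm, 30 mm high, above it an upright slab 28 mm (its x) x 44 mm (its y), up to 90 mm. Grip the slab across its 28 mm. About 0.45 kg. Origin: centre of its underside, z up.
- jack: Machinist's jack, one of the setting pieces: dark steel, 83 mm tall: a cone, 46 mm wide at the foot and 28 mm at 45 mm height, a 20 mm neck, then a round head 30 mm wide from 53 to 83 mm height. Grip the head. About 0.35 kg. Origin: centre of its underside, z up; round.
- fixture: Fixed honing fixture: dark steel pallet 15 mm thick, x -140 to +100, y +-100 mm. Origin: on the table under the plate's place, z up; plate underside rests at z = 23. The setting pieces stand at z = 15 on three ringed seats at (x, y) = (-105, 0), (-15, 70), (-15, -70); which on which varies. Clamp bracket 71 mm high at x 57 to 97, y +-25. Two loose parts 22 mm high on the far corners.
- clamp (a joint): Clamp arm's angle: 0 = closed, level over the plate; grows as the grip goes up and away from the robot about a hinge along the fixture's y at x = 75, z = 60 mm of the fixture's frame. Balance is near 1.45; released beyond 1.7 it falls open to its stop at 1.95 and stays; released earlier it falls shut. Light: 1 to 2 N at the grip.
- clamp_grip (a point): Centre of the clamp arm's black grip: a round bar 20 mm thick and 22 mm long, lying along the fixture's y. It moves on an arc of radius 111 mm about the hinge; closed it is at x = -35, y = 0, z = 78 mm of the fixture's frame. Pinched on its flat ends from above it turns freely between the pads. The arm itself is 12 mm wide.
- mat: Side area, fixed: plain black rubber mat, 240 (its x) x 140 (y) x 4 mm, left or right of the fixture. Origin: centre of its underside, its top 4 mm above.
- tray: Finished-part tray, fixed: grey plastic, outside 114 (its x) x 80 mm (y), 10 mm high, walls 4 mm, floor 4 mm, inside 106 x 72 mm. Origin: centre of its underside. On the fixture's other side, across from the mat.
There are look-alikes about, which are no part of the job. Leave any green look-alike of the plug alone. What is shaped like the jack but brown is not meant.

How it is judged:
On the way, in this order (a step that is already met when the one before it is completed fails the run):
1. all three setting pieces stand released on the mat while the plate is still clamped in the fixture (x of plug in the frame of mat between -0.115 and 0.115 m and y of plug in the frame of mat between -0.065 and 0.065 m and z of each of plug, step, jack in the frame of mat below 0.01 m and angle between each of plug, step, jack's own z axis and vertical below 0.1 rad and x of step in the frame of mat between -0.115 and 0.115 m and y of step in the frame of mat between -0.065 and 0.065 m and x of jack in the frame of mat between -0.115 and 0.115 m and y of jack in the frame of mat between -0.065 and 0.065 m and contact force between each of plug, step, jack and the fingers below 0.05 N and value of joint clamp below 0.3 rad and distance of plate from where it was at the start of the episode below 0.01 m), for 0.2 s.
2. the clamp arm is thrown open past centre, the plate still lying in the fixture (value of joint clamp above 1.6 rad and distance of plate from where it was at the start of the episode below 0.01 m), for 0.2 s.
3. the plate lies flat and released inside the tray, the setting pieces still on the mat (x of plate in the frame of tray between -0.017 and 0.017 m and y of plate in the frame of tray between -0.017 and 0.017 m and z of plate in the frame of tray below 0.009 m and angle between plate's own z axis and vertical below 0.06 rad and contact force between plate and the fingers below 0.05 N and x of plug in the frame of mat between -0.115 and 0.115 m and y of plug in the frame of mat between -0.065 and 0.065 m and z of each of plug, step, jack in the frame of mat below 0.01 m and angle between each of plug, step, jack's own z axis and vertical below 0.1 rad and x of step in the frame of mat between -0.115 and 0.115 m and y of step in the frame of mat between -0.065 and 0.065 m and x of jack in the frame of mat between -0.115 and 0.115 m and y of jack in the frame of mat between -0.065 and 0.065 m), for 0.2 s.
At the end, for the whole second after the job is handed in: Each setting piece stands upright (0.08 rad), at rest, within 15 mm of where it stood at the start; the plate lies flat (0.06 rad) on the tray's floor inside its rim, centre within 17 mm of the tray's along each side, at rest; the clamp is open past centre (over 1.6 rad) (distance of each of plug, step, jack from where it was at the start of the episode below 0.015 m and angle between each of plug, step, jack's own z axis and vertical below 0.08 rad and linear speed of each of plug, step, jack, plate below 0.02 m/s and angular speed of each of plug, step, jack, plate below 0.2 rad/s and x of plate in the frame of tray between -0.017 and 0.017 m and y of plate in the frame of tray between -0.017 and 0.017 m and z of plate in the frame of tray below 0.009 m and angle between plate's own z axis and vertical below 0.06 rad and value of joint clamp above 1.6 rad); the robot touches nothing.
It fails at once if a setting piece is tipped over (leans more than 0.6 rad) (angle between any of plug, step, jack's own z axis and vertical above 0.6 rad).
It also fails if it takes over 149 s, if anything falls off the work surface, if the arm or the gripper's body presses on something with over 40 N, if the wrist force passes 120 N, or if a joint passes its speed limit or range.

ROBOT

A 6-joint arm with a two-finger parallel gripper is mounted at the origin on the work surface. World frame = base frame: x ahead of the robot, y to its left, z up, the work surface at z = 0. Lengths are in m, angles in rad, forces in N, time in s.
With the tool pointing down it reaches from about 0.25 to 0.725 m from the base axis. Payload 9.7 kg.
Tool frame: the origin (TCP) lies midway between the tips of the shut fingers; the grasp point (between the pads) lies 19 mm behind it; z points along the fingers, y is the line along which they close (so a half turn about z gives the same grasp; the last joint's range is limited). The gripper opens to 85 mm and grips with 20 to 120 N. Pads are 22 mm wide; open, the fingers measure 114 mm over their backs; the gripper's body (76 mm by 85 mm) begins 54 mm behind the grasp point. The pads swing forward as they close: fully open they stand 13 mm farther back than shut.
Start: joints at [-1.328, 0.087, 0.176, 1.66, 0, 1.571], TCP at [0.132, -0.534, 0.231] pointing down, gripper open.
Joint ranges: [-3.13, 3.13], [-0.85, 1.81], [-1.15, 1.24], [-2.2, 2.28], [-1.44, 1.52], [-3.14, 3.14]. Speed limits (rad/s): [2.22, 2.22, 2.57, 3.14, 3.14, 3.14].

INTERFACE

Orientations are given as [roll, pitch, yaw] about the fixed x, y, z axes, in that order (R = Rz(yaw) Ry(pitch) Rx(roll)).
In Python, from cell import sense, snapshot, camera_params, sign_off gives the robot as it stands.
- The arm moves only by the tool carry_out, never from a script. Its argument "motion" is a list of rows, each an object of numbers: "tx", "ty", "tz": the shift along the world's x, y, z in mm; "spin": the turn about the world's z in rad; "grip": the opening, from 0 (shut) to 1 (fully open). In form: [{"tx": .., "ty": .., "tz": .., "spin": .., "grip": ..}, ...]. A call has 1 to 12 rows; each row shifts and turns the commanded pose from where the row before left it; what a row does not reach is not made up. A row lasts 1/12 s, in which the tool goes at most 41.7 mm and 7.16 degrees, less where a joint would pass 70% of its speed; a pose out of reach is approached as far as the arm can. A call is refused whole if a number of a shift passes 41.7 or a number of a turn 0.125, either way. A call with a gripper value outside its range is refused whole. The fingers move at their own pace and stop on an object; "grip_force" is the grip in N (left out, the last holds). Time passes only in rows, so rows that do not move let the fingers close. It gives the time, the measured TCP pose, the force, the opening and the grip force at its end, in the units of the state.
- sense(): the state, without advancing time (a new reading comes with each control period).
- snapshot(name): name is "scene" or "top" or "wrist"; returns the picture (480x640x3 uint8, red, green, blue); there is no depth.
- camera_params(name): a dict with "fx", "fy", "cx", "cy" (pixels), "R" (3x3) and "t" (3): a world point X has camera coordinates R X + t. Camera axes: x right, y down, z forward; pixel columns grow to the right and rows downward; lengths in m; the calibration is good to about 2 mm. A picture is of the moment at which its call begins: read the wrist's pose just before it. camera_params takes no time and is no camera call; for the wrist camera it gives the pose at the moment of the call.
- sign_off(): hands the job in; it is judged then, once.
The state is a dict: "time": time; "joint_pos": joint angles; "qd": joint speeds; "joint_torque": joint torques, N m; "tcp_pos": TCP position; "orientation": TCP orientation; "wrist_force": force on the tool from outside, world axes, zero at the start; "torque": the same for the moment, N m; "finger_gap": finger opening in m; "grip_force": force on a finger pad.
Only numpy, scipy, OpenCV 4.12 (cv2) and the standard library are available. Lean on these libraries where they do the work, as an engineer would, in place of code of your own. Each camera call takes 0.05 s, during which the arm holds its last target. There are 200 camera calls.

## Working session

There is one attempt and no reset: what is moved stays moved. The work goes in short steps, Python scripts to look and compute and a tool call to move; the robot and the scene stay as the last step left them, time stands still between calls to the robot, and variables do not carry over. Pictures are saved under pics/ and viewed, at most 14 in all, crops included, and the job is handed in when it is done.

Besides the shell and the picture viewer there is one more tool, called after "Request:" as name(argument=value, ...) on one line, values as JSON. carry_out: Moves the arm, as the interface text tells. Its arguments: {"type":"object","properties":{"motion":{"type":"array","items":{"type":"object","properties":{"tx":{"type":"number"},"ty":{"type":"number"},"tz":{"type":"number"},"spin":{"type":"number"},"grip":{"type":"number"}}}},"grip_force":{"type":"number"}},"required":["motion"]}

```bash
ls; mkdir -p pics; python3 - <<'E'
from cell import *
import cv2
for n in("scene","top"):
    cv2.imwrite(f"pics/{n}0.png",snapshot(n)[:,:,::-1]); p=camera_params(n); print(n,{k:(v if not hasattr(v,'tolist') else v.tolist()) for k,v in p.items()})
s=sense();print(s)
E
```

```text
pics
scene {'fx': 570.4115091705119, 'fy': 570.4115091705119, 'cx': 320.935523289457, 'cy': 241.1002150128638, 'R': [[-0.5495539567791211, 0.8352897277710387, -0.01677853594910851], [0.6938438904577914, 0.4451229977252538, -0.5660796521431241], [-0.46537200631624626, -0.32273299734651756, -0.824179779029384]], 't': [0.27771952244861314, -0.3069779862848899, 1.244815314133243]}
top {'fx': 568.6409239722706, 'fy': 568.6409239722706, 'cx': 311.8570170836301, 'cy': 234.31666857615707, 'R': [[0.01784528822602958, -0.9997795805014353, -0.011060565107802142], [-0.9884708792271202, -0.015977727703090028, -0.15056571036398025], [0.150355800048066, 0.013619935015260078, -0.9885381281276338]], 't': [0.006288099959928949, 0.5261103612720363, 1.1822471371281527]}
{'time': 0.1, 'joint_pos': array([-1.32798788e+00,  8.74192622e-02,  1.75205914e-01,  1.65983356e+00,
       -1.15521337e-05,  1.57079455e+00]), 'qd': array([ 0.000478  ,  0.00069521,  0.0008154 , -0.00146475, -0.00020423,
       -0.00079058]), 'joint_torque': array([-1.41759145e-03, -5.21560514e+01,  4.65654230e+01,  1.61026453e-02,
       -8.51222990e-05, -3.34756809e-07]), 'tcp_pos': array([ 0.13217982, -0.5336523 ,  0.23064236]), 'orientation': array([-3.14034208e+00,  1.15498979e-05,  2.42810242e-01]), 'wrist_force': array([ 0.38231834, -0.49502441, -0.45265853]), 'torque': array([ 0.00511717,  0.01489106, -0.04273989]), 'grip_force': 0.0, 'finger_gap': 0.0854639442870945}
```

View pics/top0.png

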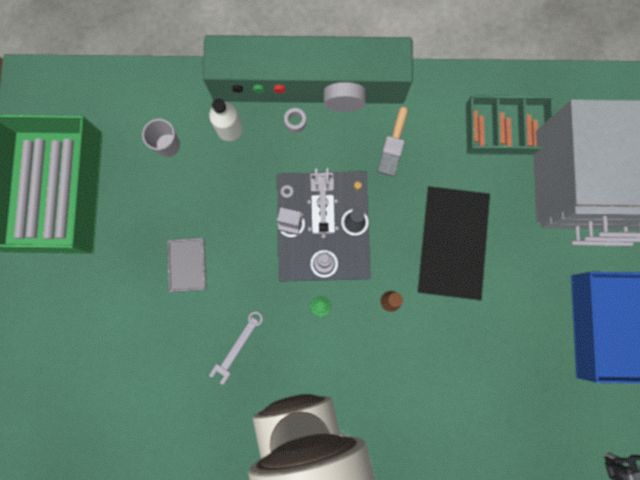

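View pics/scene0.png

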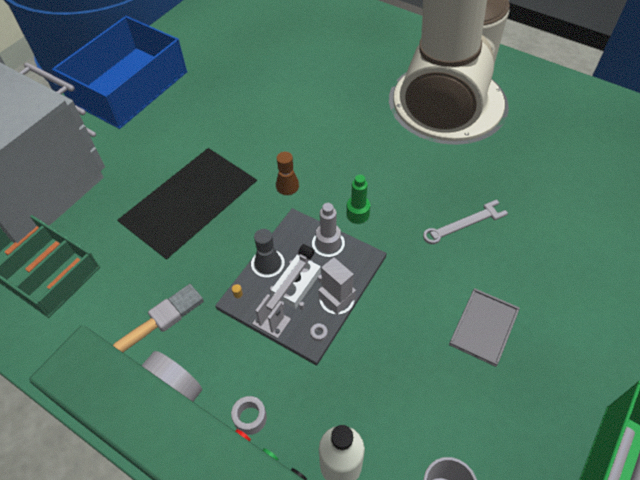

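```bash
cat > h.py <<'E'
from cell import *
import cv2, numpy as np
def cast(p,uv,z):
    uv=np.atleast_2d(np.asarray(uv,float)); R=np.array(p["R"]);t=np.array(p["t"])
    d=np.c_[(uv[:,0]-p["cx"])/p["fx"],(uv[:,1]-p["cy"])/p["fy"],np.ones(len(uv))]@R
    c=-R.T@t
    return c+d*((z-c[2])/d[:,2])[:,None]
def proj(p,X):
    q=np.atleast_2d(X)@np.array(p["R"]).T+np.array(p["t"])
    return np.c_[p["fx"]*q[:,0]/q[:,2]+p["cx"],p["fy"]*q[:,1]/q[:,2]+p["cy"]]
def biggest(m,box):
    x0,y0,x1,y1=box; k=np.zeros(m.shape,np.uint8); k[y0:y1,x0:x1]=m[y0:y1,x0:x1]
    cs,_=cv2.findContours(k,cv2.RETR_EXTERNAL,cv2.CHAIN_APPROX_NONE)
    return max(cs,key=cv2.contourArea)[:,0,:]
def rect(p,cont,z):
    w=cast(p,cont,z)[:,:2]*1000
    c,s,a=cv2.minAreaRect(w.astype(np.float32)); return c,s,a
E
python3 - <<'E'
from h import *
im=snapshot("top");p=camera_params("top");hsv=cv2.cvtColor(im,cv2.COLOR_RGB2HSV)
for uv in((285,260),(455,240),(185,265),(172,245),(200,330),(310,255)): print(uv,im[uv[1],uv[0]])
ng=((hsv[...,1]<70)*255).astype(np.uint8)
cv2.imwrite("pics/ng.png",ng)
for n,box,z in(("fix",(260,165,380,290),.015),("mat",(410,180,500,305),.004),("tray",(160,230,215,300),.01)):
    c=biggest(ng,box); print(n,rect(p,c,z),c.min(0),c.max(0))
E
```

```text
(285, 260) [ 94  97 100]
(455, 240) [47 48 44]
(185, 265) [150 147 153]
(172, 245) [153 150 156]
(200, 330) [ 88 136 113]
(310, 255) [ 93  97 103]
fix ((556.0311279296875, -7.4399871826171875), (252.9603271484375, 204.62806701660156), 2.445596218109131) [276 167] [370 281]
mat ((519.3895263671875, -297.3809814453125), (139.09873962402344, 238.70223999023438), 83.72921752929688) [418 187] [489 299]
tray ((459.9588928222656, 289.8414306640625), (118.17571258544922, 85.54719543457031), 4.862696170806885) [166 237] [206 292]
```

View pics/ng.png

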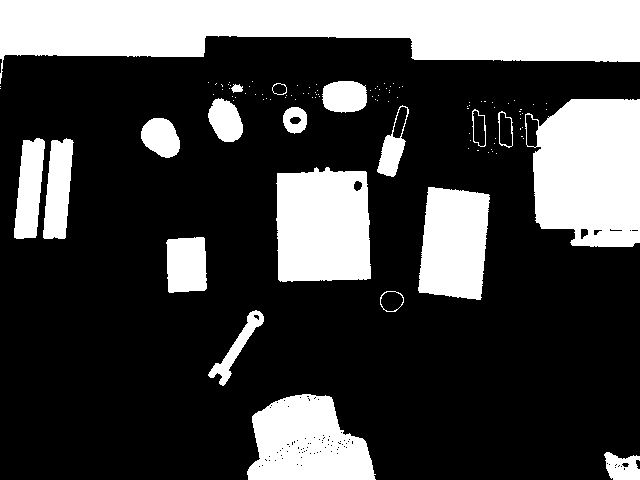

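```bash
python3 - <<'E'
from h import *
im=snapshot("top");p=camera_params("top");hsv=cv2.cvtColor(im,cv2.COLOR_RGB2HSV)
ng=((hsv[...,1]<70)*255).astype(np.uint8)
o=cv2.morphologyEx(ng,cv2.MORPH_OPEN,np.ones((25,25)))
c=biggest(o,(260,165,380,290)); C,S,a=rect(p,c,.015);print(C,S,a)
a=np.radians(a if S[0]>S[1] else a-90); x=np.array([np.cos(a),np.sin(a)]);y=np.array([-x[1],x[0]])
O=np.array(C)+20*x; print("origin",O,a)
P=lambda X,Y,Z:np.r_[(O+X*x+Y*y)/1000,Z/1000]
for n,v in dict(plug=(-105,0),step=(-15,70),jack=(-15,-70),plate=(0,0),grip=(-35,0)).items(): print(n,P(*v,0)[:2]*1000)
for n in("top","scene"):
    q=camera_params(n);d=snapshot(n)[:,:,::-1].copy()
    for X in((-105,0,105),(-105,0,90),(-15,70,90),(-15,-70,83),(-35,0,78),(0,0,45),(-140,100,15),(100,100,15),(100,-100,15),(-140,-100,15)):
        u=proj(q,P(*X))[0]; cv2.circle(d,(int(u[0]*16),int(u[1]*16)),24,(0,0,255),-1,shift=4)
    x0,y0=(255,150) if n=="top" else (200,160)
    cv2.imwrite(f"pics/chk_{n}.png",cv2.resize(d[y0:y0+210,x0:x0+220],None,fx=2.8,fy=2.8,interpolation=2))
a,b=[cv2.imread(f"pics/chk_{n}.png") for n in("top","scene")]
cv2.imwrite("pics/chk.png",cv2.resize(np.hstack([a,b]),(800,382)))
E
```

```text
(550.9789428710938, -7.721214294433594) (241.30709838867188, 201.1683349609375) 2.4086527824401855
origin [570.96127276  -6.88068349] 0.042038921590903895
plug [466.05404082 -11.29347022]
step [553.03266752  62.42707303]
jack [558.91638317 -77.44923622]
plate [570.96127276  -6.88068349]
grip [535.99219545  -8.3516124 ]
```

View pics/chk.png

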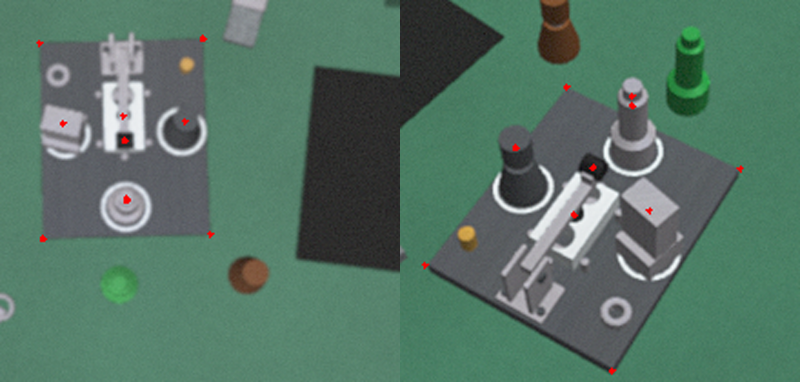

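```bash
python3 - <<'E'
from h import *
p=camera_params("wrist");R=np.array(p["R"]);s=sense();print(p["fx"],p["cx"],p["cy"],-R.T@np.array(p["t"])-s["tcp_pos"],R.round(2).tolist())
E
```

```text
415.51538498364323 322.20041788169806 243.67010225143179 [0.07974761 0.01934963 0.14261208] [[0.24, -0.97, -0.0], [-0.92, -0.23, 0.32], [-0.31, -0.08, -0.95]]
```

Request:
carry_out(motion=[{"tz": 35, "tx": 10, "ty": 15, "spin": -0.1}, {"tz": 35, "tx": 15, "ty": 30, "spin": -0.1}, {"tz": 15, "tx": 20, "ty": 30}, {"tx": 22, "ty": 34}, {"tx": 22, "ty": 34}, {"tx": 22, "ty": 34}, {"tx": 22, "ty": 34}, {"tx": 22, "ty": 34}, {"tx": 22, "ty": 34}, {"tx": 22, "ty": 34}, {"tx": 22, "ty": 34}, {"tx": 22, "ty": 34}])

```text
schema error: expected keys tx, ty, tz, spin, grip
```

Request:
carry_out(motion=[{"tx": 10, "ty": 15, "tz": 35, "spin": -0.1, "grip": 1}, {"tx": 15, "ty": 30, "tz": 35, "spin": -0.1, "grip": 1}, {"tx": 20, "ty": 30, "tz": 15, "spin": 0, "grip": 1}, {"tx": 22, "ty": 34, "tz": 0, "spin": 0, "grip": 1}, {"tx": 22, "ty": 34, "tz": 0, "spin": 0, "grip": 1}, {"tx": 22, "ty": 34, "tz": 0, "spin": 0, "grip": 1}, {"tx": 22, "ty": 34, "tz": 0, "spin": 0, "grip": 1}, {"tx": 22, "ty": 34, "tz": 0, "spin": 0, "grip": 1}, {"tx": 22, "ty": 34, "tz": 0, "spin": 0, "grip": 1}, {"tx": 22, "ty": 34, "tz": 0, "spin": 0, "grip": 1}, {"tx": 22, "ty": 34, "tz": 0, "spin": 0, "grip": 1}, {"tx": 22, "ty": 34, "tz": 0, "spin": 0, "grip": 1}])

```text
time: 1.3
tcp_pos: [0.3736, -0.1552, 0.3117]
orientation: [3.141, -0.001, 0.043]
wrist_force: [0.7, -0.9, 0.5]
finger_gap: 0.0853
grip_force: 0.0
```

Request:
carry_out(motion=[{"tx": 25, "ty": 25, "tz": 0, "spin": 0, "grip": 1}, {"tx": 25, "ty": 25, "tz": 0, "spin": 0, "grip": 1}, {"tx": 25, "ty": 25, "tz": 0, "spin": 0, "grip": 1}, {"tx": 25, "ty": 25, "tz": 0, "spin": 0, "grip": 1}, {"tx": 25, "ty": 20, "tz": 0, "spin": 0, "grip": 1}, {"tx": 20, "ty": 0, "tz": 0, "spin": 0, "grip": 1}, {"tx": 0, "ty": 0, "tz": 0, "spin": 0, "grip": 1}, {"tx": 0, "ty": 0, "tz": 0, "spin": 0, "grip": 1}])

```text
time: 1.97
tcp_pos: [0.5185, -0.0367, 0.3105]
orientation: [-3.141, 0.002, 0.044]
wrist_force: [0.3, -0.0, 0.3]
finger_gap: 0.085
grip_force: 0.0
```

```bash
python3 - <<'E'
from h import *
p=camera_params("wrist");im=snapshot("wrist");s=sense();print(s["tcp_pos"])
O=np.array([570.96,-6.88]);x=np.array([np.cos(.042),np.sin(.042)]);y=np.array([-x[1],x[0]])
d=im[:,:,::-1].copy(); cv2.imwrite("pics/w_raw.png",d); np.save("w1.npy",im); import pickle; pickle.dump(p,open("w1.pkl","wb"))
for X in((-105,0,105),(-105,0,15),(-15,70,90),(-15,-70,83),(-35,0,88),(0,0,45),(-140,100,15),(100,100,15),(100,-100,15),(-140,-100,15)):
    u=proj(p,np.r_[(O+X[0]*x+X[1]*y)/1000,X[2]/1000])[0]; cv2.circle(d,(int(u[0]*16),int(u[1]*16)),32,(0,0,255),-1,shift=4)
cv2.imwrite("pics/w1.png",d)
E
```

```text
[ 0.51787917 -0.03706384  0.31106772]
```

View pics/w1.png

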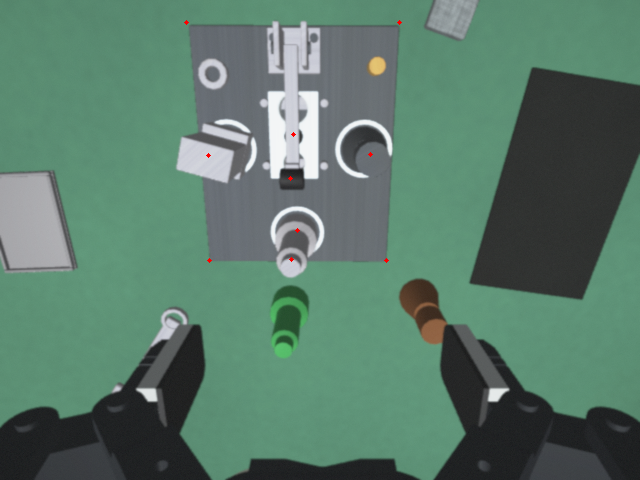

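```bash
python3 - <<'E'
from h import *
import pickle
im=np.load("w1.npy");p=pickle.load(open("w1.pkl","rb"))
O=np.array([570.96,-6.88]);x=np.array([np.cos(.042),np.sin(.042)]);y=np.array([-x[1],x[0]])
for X in((-105,0,120),(-15,70,105),(-15,-70,98)):
    print(proj(p,np.r_[(O+X[0]*x+X[1]*y)/1000,X[2]/1000])[0])
c=im[115:195,165:265]; print(c[40,10:90:4,0])
hsv=cv2.cvtColor(im,cv2.COLOR_RGB2HSV); g=im.mean(2); np.set_printoptions(linewidth=200)
m=((g>165)&(hsv[...,1]<40)).astype(np.uint8)*255
m[:138,:][:, 250:]=0
m=cv2.morphologyEx(m,cv2.MORPH_OPEN,np.ones((7,7)))
k=biggest(m,(165,115,252,195)); print(k.min(0),k.max(0),rect(p,k,.105))
cv2.imwrite("pics/step.png",cv2.resize(np.hstack([im[110:200,160:270,::-1],cv2.cvtColor(m,cv2.COLOR_GRAY2BGR)[110:200,160:270]]),None,fx=3.5,fy=3.5,interpolation=cv2.INTER_CUBIC))
E
```

```text
[289.68501814 265.48484644]
[203.64155832 157.44331797]
[372.09271351 156.52095293]
[ 95 194 202 206 206 205 206 207 210 210 203 205 209 202 201  98  98 106
 100 197]
[177 139] [232 181] ((550.9010009765625, 61.97618865966797), (43.24235916137695, 27.441387176513672), 77.1913833618164)
```

View pics/step.png

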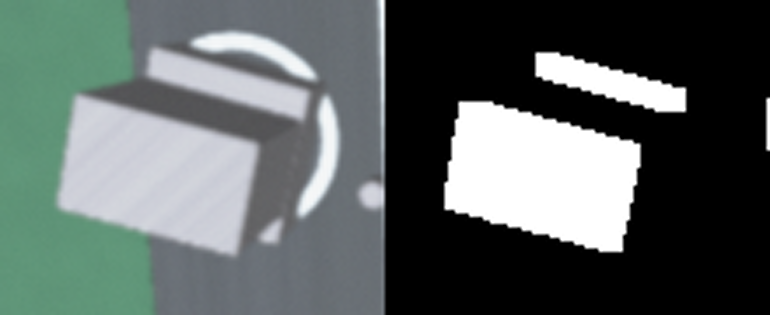

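Request:
carry_out(motion=[{"tx": -26, "ty": 13, "tz": -20, "spin": 0, "grip": 1}, {"tx": -26, "ty": 13, "tz": -20, "spin": 0, "grip": 1}, {"tx": 0, "ty": 0, "tz": -30, "spin": 0, "grip": 1}, {"tx": 0, "ty": 0, "tz": -30, "spin": 0, "grip": 1}, {"tx": 0, "ty": 0, "tz": -30, "spin": 0, "grip": 1}, {"tx": 0, "ty": 0, "tz": 0, "spin": 0, "grip": 1}, {"tx": 0, "ty": 0, "tz": 0, "spin": 0, "grip": 1}])

```text
time: 2.6
tcp_pos: [0.4648, -0.0115, 0.1815]
orientation: [-3.142, 0.001, 0.042]
wrist_force: [0.7, -0.3, 0.1]
finger_gap: 0.0854
grip_force: 0.0
```

Request:
carry_out(motion=[{"tx": 1, "ty": 0, "tz": -30, "spin": 0, "grip": 1}, {"tx": 0, "ty": 0, "tz": -30, "spin": 0, "grip": 1}, {"tx": 0, "ty": 0, "tz": -30, "spin": 0, "grip": 1}, {"tx": 0, "ty": 0, "tz": -20, "spin": 0, "grip": 1}, {"tx": 0, "ty": 0, "tz": -10, "spin": 0, "grip": 1}, {"tx": 0, "ty": 0, "tz": 0, "spin": 0, "grip": 0.1}, {"tx": 0, "ty": 0, "tz": 0, "spin": 0, "grip": 0.1}, {"tx": 0, "ty": 0, "tz": 0, "spin": 0, "grip": 0.1}, {"tx": 0, "ty": 0, "tz": 0, "spin": 0, "grip": 0.1}, {"tx": 0, "ty": 0, "tz": 0, "spin": 0, "grip": 0.1}, {"tx": 0, "ty": 0, "tz": 0, "spin": 0, "grip": 0.1}, {"tx": 0, "ty": 0, "tz": 0, "spin": 0, "grip": 0.1}], grip_force=50)

```text
time: 3.6
tcp_pos: [0.468, -0.011, 0.0631]
orientation: [-3.142, -0.003, 0.043]
wrist_force: [-0.4, 0.2, 6.7]
finger_gap: 0.0269
grip_force: 49.1
```

Request:
carry_out(motion=[{"tx": 0, "ty": 0, "tz": 10, "spin": 0, "grip": 0.1}, {"tx": 0, "ty": 0, "tz": 20, "spin": 0, "grip": 0.1}, {"tx": 0, "ty": 0, "tz": 30, "spin": 0, "grip": 0.1}, {"tx": 0, "ty": 0, "tz": 30, "spin": 0, "grip": 0.1}, {"tx": 0, "ty": 0, "tz": 30, "spin": 0, "grip": 0.1}, {"tx": 2, "ty": -11, "tz": 0, "spin": 0, "grip": 0.1}, {"tx": 5, "ty": -25, "tz": 0, "spin": 0, "grip": 0.1}, {"tx": 5, "ty": -30, "tz": 0, "spin": 0, "grip": 0.1}, {"tx": 5, "ty": -30, "tz": 0, "spin": 0, "grip": 0.1}, {"tx": 5, "ty": -30, "tz": 0, "spin": 0, "grip": 0.1}, {"tx": 5, "ty": -30, "tz": 0, "spin": 0, "grip": 0.1}, {"tx": 5, "ty": -30, "tz": 0, "spin": 0, "grip": 0.1}])

```text
time: 4.6
tcp_pos: [0.4987, -0.1988, 0.1808]
orientation: [-3.141, 0.001, 0.043]
wrist_force: [0.7, 0.6, -3.6]
finger_gap: 0.0266
grip_force: 50.1
```

Request:
carry_out(motion=[{"tx": 5, "ty": -30, "tz": 0, "spin": 0, "grip": 0.1}, {"tx": 5, "ty": -30, "tz": 0, "spin": 0, "grip": 0.1}, {"tx": 5, "ty": -25, "tz": 0, "spin": 0, "grip": 0.1}, {"tx": 4, "ty": -15, "tz": 0, "spin": 0, "grip": 0.1}, {"tx": 0, "ty": 0, "tz": -20, "spin": 0, "grip": 0.1}, {"tx": 0, "ty": 0, "tz": -30, "spin": 0, "grip": 0.1}, {"tx": 0, "ty": 0, "tz": -30, "spin": 0, "grip": 0.1}, {"tx": 0, "ty": 0, "tz": -25, "spin": 0, "grip": 0.1}, {"tx": 0, "ty": 0, "tz": -15, "spin": 0, "grip": 0.1}, {"tx": 0, "ty": 0, "tz": 0, "spin": 0, "grip": 0.1}, {"tx": 0, "ty": 0, "tz": 0, "spin": 0, "grip": 0.1}])

```text
time: 5.52
tcp_pos: [0.5173, -0.297, 0.0605]
orientation: [-3.14, 0.002, 0.043]
wrist_force: [-0.1, -0.1, -3.6]
finger_gap: 0.0265
grip_force: 50.4
```

Request:
carry_out(motion=[{"tx": 0, "ty": 0, "tz": -5, "spin": 0, "grip": 0.1}, {"tx": 0, "ty": 0, "tz": -3, "spin": 0, "grip": 0.1}, {"tx": 0, "ty": 0, "tz": -1, "spin": 0, "grip": 0.1}, {"tx": 0, "ty": 0, "tz": 0, "spin": 0, "grip": 0.1}, {"tx": 0, "ty": 0, "tz": 0, "spin": 0, "grip": 0.1}])

```text
time: 5.93
tcp_pos: [0.5183, -0.2972, 0.0529]
orientation: [3.141, -0.001, 0.043]
wrist_force: [0.7, -0.5, -4.2]
finger_gap: 0.0271
grip_force: 50.5
```

Request:
carry_out(motion=[{"tx": 0, "ty": 0, "tz": -1, "spin": 0, "grip": 0.1}, {"tx": 0, "ty": 0, "tz": -1, "spin": 0, "grip": 0.1}, {"tx": 0, "ty": 0, "tz": 0, "spin": 0, "grip": 0.1}])

```text
time: 6.18
tcp_pos: [0.5185, -0.2973, 0.0522]
orientation: [3.141, -0.002, 0.043]
wrist_force: [-3.4, 1.7, 6.4]
finger_gap: 0.027
grip_force: 51.4
```

Request:
carry_out(motion=[{"tx": 0, "ty": 0, "tz": 0, "spin": 0, "grip": 0.8}, {"tx": 0, "ty": 0, "tz": 0, "spin": 0, "grip": 0.9}, {"tx": 0, "ty": 0, "tz": 0, "spin": 0, "grip": 1}, {"tx": 0, "ty": 0, "tz": 0, "spin": 0, "grip": 1}, {"tx": 0, "ty": 0, "tz": 15, "spin": 0, "grip": 1}, {"tx": 0, "ty": 0, "tz": 30, "spin": 0, "grip": 1}, {"tx": 0, "ty": 0, "tz": 35, "spin": 0, "grip": 1}, {"tx": 0, "ty": 0, "tz": 35, "spin": 0, "grip": 1}, {"tx": 0, "ty": 0, "tz": 35, "spin": 0, "grip": 1}, {"tx": 0, "ty": 10, "tz": 0, "spin": 0.1, "grip": 1}, {"tx": 2, "ty": 25, "tz": 0, "spin": 0.12, "grip": 1}, {"tx": 3, "ty": 30, "tz": 0, "spin": 0.12, "grip": 1}])

```text
time: 7.18
tcp_pos: [0.5232, -0.2326, 0.2008]
orientation: [3.141, -0.001, 0.386]
wrist_force: [0.1, 0.3, -0.8]
finger_gap: 0.0855
grip_force: 0.0
```

Request:
carry_out(motion=[{"tx": 3, "ty": 30, "tz": 0, "spin": 0.12, "grip": 1}, {"tx": 3, "ty": 30, "tz": 0, "spin": 0.12, "grip": 1}, {"tx": 3, "ty": 30, "tz": 0, "spin": 0.12, "grip": 1}, {"tx": 3, "ty": 30, "tz": 0, "spin": 0.12, "grip": 1}, {"tx": 3, "ty": 30, "tz": 0, "spin": 0.12, "grip": 1}, {"tx": 3, "ty": 30, "tz": 0, "spin": 0.12, "grip": 1}, {"tx": 3, "ty": 30, "tz": 0, "spin": 0.12, "grip": 1}, {"tx": 3, "ty": 30, "tz": 0, "spin": 0.12, "grip": 1}, {"tx": 3, "ty": 30, "tz": 0, "spin": 0, "grip": 1}, {"tx": 1, "ty": 24, "tz": 0, "spin": 0, "grip": 1}, {"tx": 0, "ty": 0, "tz": 0, "spin": 0, "grip": 1}, {"tx": 0, "ty": 0, "tz": 0, "spin": 0, "grip": 1}])

```text
time: 8.18
tcp_pos: [0.5511, 0.063, 0.2002]
orientation: [-3.141, 0.0, 1.345]
wrist_force: [0.0, -1.1, -0.1]
finger_gap: 0.0854
grip_force: 0.0
```

Request:
carry_out(motion=[{"tx": 0, "ty": 0, "tz": -20, "spin": 0, "grip": 1}, {"tx": 0, "ty": 0, "tz": -30, "spin": 0, "grip": 1}, {"tx": 0, "ty": 0, "tz": -30, "spin": 0, "grip": 1}, {"tx": 0, "ty": 0, "tz": -30, "spin": 0, "grip": 1}, {"tx": 0, "ty": 0, "tz": -20, "spin": 0, "grip": 1}, {"tx": 0, "ty": 0, "tz": -10, "spin": 0, "grip": 1}, {"tx": 0, "ty": 0, "tz": 0, "spin": 0, "grip": 0.2}, {"tx": 0, "ty": 0, "tz": 0, "spin": 0, "grip": 0.1}, {"tx": 0, "ty": 0, "tz": 0, "spin": 0, "grip": 0.1}, {"tx": 0, "ty": 0, "tz": 0, "spin": 0, "grip": 0.1}, {"tx": 0, "ty": 0, "tz": 0, "spin": 0, "grip": 0.1}, {"tx": 0, "ty": 0, "tz": 0, "spin": 0, "grip": 0.1}])

```text
time: 9.18
tcp_pos: [0.5519, 0.062, 0.062]
orientation: [3.139, -0.001, 1.343]
wrist_force: [-1.1, -0.4, 6.1]
finger_gap: 0.0275
grip_force: 50.3
```

Request:
carry_out(motion=[{"tx": 0, "ty": 0, "tz": 10, "spin": 0, "grip": 0.1}, {"tx": 0, "ty": 0, "tz": 20, "spin": 0, "grip": 0.1}, {"tx": 0, "ty": 0, "tz": 30, "spin": 0, "grip": 0.1}, {"tx": 0, "ty": 0, "tz": 30, "spin": 0, "grip": 0.1}, {"tx": 0, "ty": 0, "tz": 30, "spin": 0, "grip": 0.1}, {"tx": -4, "ty": -10, "tz": 10, "spin": 0, "grip": 0.1}, {"tx": -8, "ty": -25, "tz": 0, "spin": 0, "grip": 0.1}, {"tx": -10, "ty": -30, "tz": 0, "spin": 0, "grip": 0.1}, {"tx": -10, "ty": -30, "tz": 0, "spin": 0, "grip": 0.1}, {"tx": -10, "ty": -30, "tz": 0, "spin": 0, "grip": 0.1}, {"tx": -10, "ty": -30, "tz": 0, "spin": 0, "grip": 0.1}, {"tx": -10, "ty": -30, "tz": 0, "spin": 0, "grip": 0.1}])

```text
time: 10.18
tcp_pos: [0.4877, -0.1247, 0.1898]
orientation: [-3.141, 0.0, 1.343]
wrist_force: [0.7, 0.1, -2.9]
finger_gap: 0.0273
grip_force: 50.0
```

Request:
carry_out(motion=[{"tx": -10, "ty": -30, "tz": 0, "spin": 0, "grip": 0.1}, {"tx": -10, "ty": -30, "tz": 0, "spin": 0, "grip": 0.1}, {"tx": -10, "ty": -30, "tz": 0, "spin": 0, "grip": 0.1}, {"tx": -10, "ty": -30, "tz": 0, "spin": 0, "grip": 0.1}, {"tx": -10, "ty": -30, "tz": 0, "spin": 0, "grip": 0.1}, {"tx": -5, "ty": -15, "tz": 0, "spin": 0, "grip": 0.1}, {"tx": 0, "ty": 0, "tz": -25, "spin": 0, "grip": 0.1}, {"tx": 0, "ty": 0, "tz": -35, "spin": 0, "grip": 0.1}, {"tx": 0, "ty": 0, "tz": -35, "spin": 0, "grip": 0.1}, {"tx": 0, "ty": 0, "tz": -25, "spin": 0, "grip": 0.1}, {"tx": 0, "ty": 0, "tz": -15, "spin": 0, "grip": 0.1}, {"tx": 0, "ty": 0, "tz": 0, "spin": 0, "grip": 0.1}])

```text
time: 11.18
tcp_pos: [0.4319, -0.2874, 0.0521]
orientation: [-3.137, -0.001, 1.343]
wrist_force: [0.7, 0.2, -2.7]
finger_gap: 0.0273
grip_force: 50.2
```

Request:
carry_out(motion=[{"tx": 0, "ty": 0, "tz": -1, "spin": 0, "grip": 0.1}, {"tx": 0, "ty": 0, "tz": -1, "spin": 0, "grip": 0.1}, {"tx": 0, "ty": 0, "tz": 0, "spin": 0, "grip": 0.1}])

```text
time: 11.43
tcp_pos: [0.4341, -0.2883, 0.0536]
orientation: [3.141, 0.0, 1.343]
wrist_force: [0.2, -0.2, -2.0]
finger_gap: 0.0278
grip_force: 50.2
```

Request:
carry_out(motion=[{"tx": 0, "ty": 0, "tz": -1, "spin": 0, "grip": 0.1}, {"tx": 0, "ty": 0, "tz": -1, "spin": 0, "grip": 0.1}, {"tx": 0, "ty": 0, "tz": 0, "spin": 0, "grip": 0.1}])

```text
time: 11.68
tcp_pos: [0.4342, -0.2881, 0.0514]
orientation: [3.141, 0.0, 1.343]
wrist_force: [-0.2, 0.9, -3.2]
finger_gap: 0.0272
grip_force: 50.2
```

Request:
carry_out(motion=[{"tx": 0, "ty": 0, "tz": -1, "spin": 0, "grip": 0.1}, {"tx": 0, "ty": 0, "tz": 0, "spin": 0, "grip": 0.1}, {"tx": 0, "ty": 0, "tz": 0, "spin": 0, "grip": 0.1}])

```text
time: 11.93
tcp_pos: [0.4341, -0.288, 0.0503]
orientation: [-3.141, -0.0, 1.343]
wrist_force: [0.8, 0.2, -3.2]
finger_gap: 0.0274
grip_force: 50.2
```

Request:
carry_out(motion=[{"tx": 0, "ty": 0, "tz": -1, "spin": 0, "grip": 0.1}, {"tx": 0, "ty": 0, "tz": 0, "spin": 0, "grip": 0.1}, {"tx": 0, "ty": 0, "tz": 0, "spin": 0, "grip": 0.1}])

```text
time: 12.18
tcp_pos: [0.4342, -0.2882, 0.0501]
orientation: [3.141, 0.0, 1.343]
wrist_force: [-2.7, 1.2, 5.4]
finger_gap: 0.0277
grip_force: 51.1
```

Request:
carry_out(motion=[{"tx": 0, "ty": 0, "tz": 0, "spin": 0, "grip": 0.6}, {"tx": 0, "ty": 0, "tz": 0, "spin": 0, "grip": 0.7}, {"tx": 0, "ty": 0, "tz": 0, "spin": 0, "grip": 0.75}, {"tx": 0, "ty": 0, "tz": 0, "spin": 0, "grip": 0.75}, {"tx": 0, "ty": 0, "tz": 15, "spin": 0, "grip": 0.75}, {"tx": 0, "ty": 0, "tz": 30, "spin": 0, "grip": 0.75}, {"tx": 0, "ty": 0, "tz": 35, "spin": 0, "grip": 0.75}, {"tx": 0, "ty": 0, "tz": 40, "spin": 0, "grip": 1}, {"tx": 0, "ty": 0, "tz": 30, "spin": 0, "grip": 1}, {"tx": 5, "ty": 10, "tz": 0, "spin": 0.06, "grip": 1}, {"tx": 15, "ty": 25, "tz": 0, "spin": 0.06, "grip": 1}, {"tx": 18, "ty": 30, "tz": 0, "spin": 0, "grip": 1}])

```text
time: 13.18
tcp_pos: [0.4723, -0.2236, 0.2001]
orientation: [3.14, 0.001, 1.464]
wrist_force: [-0.0, -0.3, -0.4]
finger_gap: 0.0854
grip_force: 0.0
```

Request:
carry_out(motion=[{"tx": 18, "ty": 30, "tz": 0, "spin": 0, "grip": 1}, {"tx": 18, "ty": 30, "tz": 0, "spin": 0, "grip": 1}, {"tx": 18, "ty": 30, "tz": 0, "spin": 0, "grip": 1}, {"tx": 18, "ty": 30, "tz": 0, "spin": 0, "grip": 1}, {"tx": 15, "ty": 26, "tz": 0, "spin": 0, "grip": 1}, {"tx": 0, "ty": 0, "tz": 0, "spin": 0, "grip": 1}, {"tx": 0, "ty": 0, "tz": -30, "spin": 0, "grip": 1}, {"tx": 0, "ty": 0, "tz": -30, "spin": 0, "grip": 1}, {"tx": 0, "ty": 0, "tz": 0, "spin": 0, "grip": 1}, {"tx": 0, "ty": 0, "tz": 0, "spin": 0, "grip": 1}])

```text
time: 14.02
tcp_pos: [0.558, -0.0772, 0.1384]
orientation: [-3.138, -0.0, 1.463]
wrist_force: [0.9, 0.0, 0.9]
finger_gap: 0.0855
grip_force: 0.0
```

```bash
python3 - <<'E'
from h import *
im=snapshot("top"); s=snapshot("scene")
cv2.imwrite("pics/m2.png",np.hstack([cv2.resize(im[150:320,255:500,::-1],None,fx=1.8,fy=1.8),cv2.resize(s[130:300,100:330,::-1],None,fx=1.55,fy=1.8)])[:, :800])
E
```

```text
(no output)
```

View pics/m2.png

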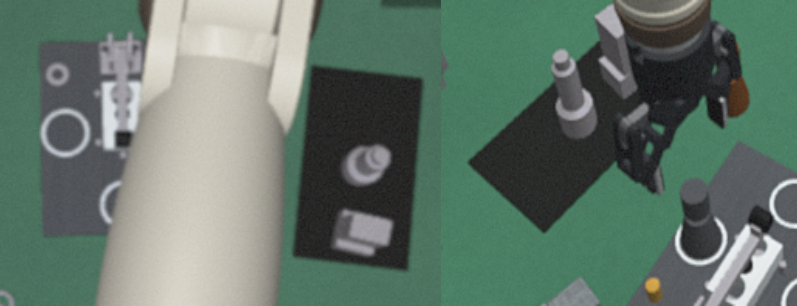

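Request:
carry_out(motion=[{"tx": 0, "ty": 0, "tz": -20, "spin": 0, "grip": 1}, {"tx": 0, "ty": 0, "tz": -25, "spin": 0, "grip": 1}, {"tx": 0, "ty": 0, "tz": -20, "spin": 0, "grip": 1}, {"tx": 0, "ty": 0, "tz": -9, "spin": 0, "grip": 1}, {"tx": 0, "ty": 0, "tz": 0, "spin": 0, "grip": 0.3}, {"tx": 0, "ty": 0, "tz": 0, "spin": 0, "grip": 0.1}, {"tx": 0, "ty": 0, "tz": 0, "spin": 0, "grip": 0.1}, {"tx": 0, "ty": 0, "tz": 0, "spin": 0, "grip": 0.1}, {"tx": 0, "ty": 0, "tz": 0, "spin": 0, "grip": 0.1}, {"tx": 0, "ty": 0, "tz": 0, "spin": 0, "grip": 0.1}, {"tx": 0, "ty": 0, "tz": 0, "spin": 0, "grip": 0.1}])

```text
time: 15.03
tcp_pos: [0.5597, -0.0772, 0.067]
orientation: [3.14, 0.0, 1.463]
wrist_force: [-3.0, -0.8, 6.3]
finger_gap: 0.0286
grip_force: 48.7
```

Request:
carry_out(motion=[{"tx": 0, "ty": 0, "tz": 10, "spin": 0, "grip": 0.1}, {"tx": 0, "ty": 0, "tz": 20, "spin": 0, "grip": 0.1}, {"tx": 0, "ty": 0, "tz": 30, "spin": 0, "grip": 0.1}, {"tx": 0, "ty": 0, "tz": 30, "spin": 0, "grip": 0.1}, {"tx": 0, "ty": 0, "tz": 30, "spin": 0, "grip": 0.1}, {"tx": 2, "ty": -10, "tz": 10, "spin": 0, "grip": 0.1}, {"tx": 4, "ty": -25, "tz": 0, "spin": 0, "grip": 0.1}, {"tx": 6, "ty": -30, "tz": 0, "spin": 0, "grip": 0.1}, {"tx": 6, "ty": -30, "tz": 0, "spin": 0, "grip": 0.1}, {"tx": 6, "ty": -30, "tz": 0, "spin": 0, "grip": 0.1}, {"tx": 6, "ty": -30, "tz": 0, "spin": 0, "grip": 0.1}, {"tx": 6, "ty": -30, "tz": 0, "spin": 0, "grip": 0.1}])

```text
time: 16.03
tcp_pos: [0.595, -0.2635, 0.1956]
orientation: [-3.141, -0.0, 1.463]
wrist_force: [0.2, 0.2, -3.7]
finger_gap: 0.0289
grip_force: 50.4
```

Request:
carry_out(motion=[{"tx": 5, "ty": -28, "tz": 0, "spin": 0, "grip": 0.1}, {"tx": 3, "ty": -16, "tz": 0, "spin": 0, "grip": 0.1}, {"tx": 0, "ty": 0, "tz": -25, "spin": 0, "grip": 0.1}, {"tx": 0, "ty": 0, "tz": -35, "spin": 0, "grip": 0.1}, {"tx": 0, "ty": 0, "tz": -35, "spin": 0, "grip": 0.1}, {"tx": 0, "ty": 0, "tz": -25, "spin": 0, "grip": 0.1}, {"tx": 0, "ty": 0, "tz": -15, "spin": 0, "grip": 0.1}, {"tx": 0, "ty": 0, "tz": -2, "spin": 0, "grip": 0.1}, {"tx": 0, "ty": 0, "tz": 0, "spin": 0, "grip": 0.1}, {"tx": 0, "ty": 0, "tz": 0, "spin": 0, "grip": 0.1}])

```text
time: 16.87
tcp_pos: [0.6034, -0.3062, 0.059]
orientation: [3.141, 0.0, 1.463]
wrist_force: [0.4, -0.1, -4.8]
finger_gap: 0.0289
grip_force: 51.2
```

Contact expected near 0.054.

Request:
carry_out(motion=[{"tx": 0, "ty": 0, "tz": -2, "spin": 0, "grip": 0.1}, {"tx": 0, "ty": 0, "tz": -2, "spin": 0, "grip": 0.1}, {"tx": 0, "ty": 0, "tz": 0, "spin": 0, "grip": 0.1}, {"tx": 0, "ty": 0, "tz": 0, "spin": 0, "grip": 0.1}])

```text
time: 17.2
tcp_pos: [0.6035, -0.3062, 0.0548]
orientation: [3.141, 0.0, 1.463]
wrist_force: [1.1, -0.5, -4.2]
finger_gap: 0.0286
grip_force: 51.3
```

Request:
carry_out(motion=[{"tx": 0, "ty": 0, "tz": -1, "spin": 0, "grip": 0.1}, {"tx": 0, "ty": 0, "tz": 0, "spin": 0, "grip": 0.1}, {"tx": 0, "ty": 0, "tz": 0, "spin": 0, "grip": 0.1}])

```text
time: 17.45
tcp_pos: [0.6035, -0.3064, 0.0548]
orientation: [3.14, 0.001, 1.463]
wrist_force: [-2.2, 0.1, 6.8]
finger_gap: 0.029
grip_force: 52.2
```

Request:
carry_out(motion=[{"tx": 0, "ty": 0, "tz": 0, "spin": 0, "grip": 0.6}, {"tx": 0, "ty": 0, "tz": 0, "spin": 0, "grip": 0.7}, {"tx": 0, "ty": 0, "tz": 0, "spin": 0, "grip": 0.75}, {"tx": 0, "ty": 0, "tz": 0, "spin": 0, "grip": 0.75}, {"tx": 0, "ty": 0, "tz": 15, "spin": 0, "grip": 0.75}, {"tx": 0, "ty": 0, "tz": 30, "spin": 0, "grip": 0.75}, {"tx": 0, "ty": 0, "tz": 35, "spin": 0, "grip": 0.75}, {"tx": 0, "ty": 0, "tz": 40, "spin": 0, "grip": 1}, {"tx": 0, "ty": 0, "tz": 20, "spin": -0.06, "grip": 1}, {"tx": -2, "ty": 10, "tz": 0, "spin": -0.12, "grip": 1}, {"tx": -5, "ty": 25, "tz": 0, "spin": -0.12, "grip": 1}, {"tx": -7, "ty": 30, "tz": 0, "spin": -0.12, "grip": 1}])

```text
time: 18.45
tcp_pos: [0.5892, -0.2416, 0.193]
orientation: [3.141, 0.0, 1.035]
wrist_force: [0.6, 0.6, -1.5]
finger_gap: 0.0854
grip_force: 0.0
```

Request:
carry_out(motion=[{"tx": -7, "ty": 30, "tz": 0, "spin": -0.12, "grip": 1}, {"tx": -7, "ty": 30, "tz": 0, "spin": -0.12, "grip": 1}, {"tx": -7, "ty": 30, "tz": 0, "spin": -0.12, "grip": 1}, {"tx": -7, "ty": 30, "tz": 0, "spin": -0.12, "grip": 1}, {"tx": -7, "ty": 30, "tz": 0, "spin": -0.12, "grip": 1}, {"tx": -7, "ty": 30, "tz": 0, "spin": -0.12, "grip": 1}, {"tx": -7, "ty": 30, "tz": 0, "spin": -0.12, "grip": 1}, {"tx": -4, "ty": 23, "tz": 0, "spin": -0.12, "grip": 1}, {"tx": 0, "ty": 0, "tz": 0, "spin": -0.04, "grip": 1}, {"tx": 0, "ty": 0, "tz": 0, "spin": 0, "grip": 1}, {"tx": 0, "ty": 0, "tz": 0, "spin": 0, "grip": 1}])

```text
time: 19.37
tcp_pos: [0.5362, -0.008, 0.1934]
orientation: [3.141, -0.0, 0.045]
wrist_force: [0.1, -0.4, 1.2]
finger_gap: 0.0855
grip_force: 0.0
```

```bash
python3 - <<'E'
from h import *
p=camera_params("wrist");im=snapshot("wrist")
O=np.array([570.96,-6.88]);x=np.array([np.cos(.042),np.sin(.042)]);y=np.array([-x[1],x[0]])
d=im[:,:,::-1].copy()
for X in((-35,0,88),(0,0,45),(100,100,15),(-140,-100,15)):
    u=proj(p,np.r_[(O+X[0]*x+X[1]*y)/1000,X[2]/1000])[0]; cv2.circle(d,(int(u[0]*16),int(u[1]*16)),32,(0,0,255),-1,shift=4)
s=snapshot("scene")
cv2.imwrite("pics/m3.png",np.hstack([cv2.resize(d,(440,330)),cv2.resize(s[130:300,100:285,::-1],(360,330))]))
E
```

View pics/m3.png

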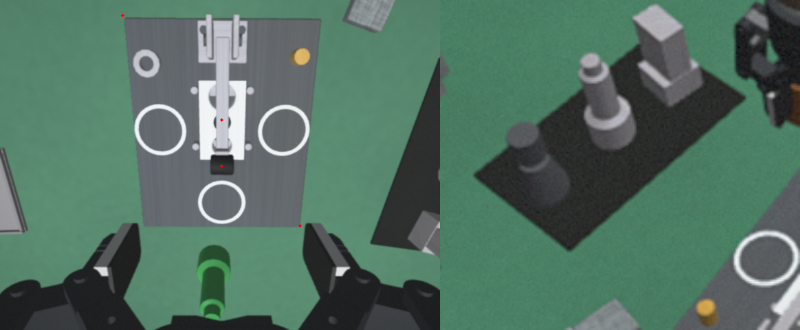

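Request:
carry_out(motion=[{"tx": 0, "ty": 0, "tz": -25, "spin": 0, "grip": 1}, {"tx": 0, "ty": 0, "tz": -35, "spin": 0, "grip": 0.8}, {"tx": 0, "ty": 0, "tz": -35, "spin": 0, "grip": 0.6}, {"tx": 0, "ty": 0, "tz": -25, "spin": 0, "grip": 0.5}, {"tx": 0, "ty": 0, "tz": -15, "spin": 0, "grip": 0.5}, {"tx": 0, "ty": 0, "tz": 0, "spin": 0, "grip": 0.1}, {"tx": 0, "ty": 0, "tz": 0, "spin": 0, "grip": 0.1}, {"tx": 0, "ty": 0, "tz": 0, "spin": 0, "grip": 0.1}, {"tx": 0, "ty": 0, "tz": 0, "spin": 0, "grip": 0.1}, {"tx": 0, "ty": 0, "tz": 0, "spin": 0, "grip": 0.1}, {"tx": 0, "ty": 0, "tz": 0, "spin": 0, "grip": 0.1}], grip_force=25)

```text
time: 20.38
tcp_pos: [0.5357, -0.0083, 0.0592]
orientation: [-3.142, 0.001, 0.043]
wrist_force: [-4.6, 1.1, -3.5]
finger_gap: 0.0218
grip_force: 30.7
```

```bash
python3 - <<'E'
import numpy as np
f=0.162;ph=np.r_[np.arange(0,1.88,.17),1.87]
X=-111*np.cos(ph+f);Z=111*np.sin(ph+f)
print(np.c_[ph[1:],np.diff(X)*.999,np.diff(X)*.042,np.diff(Z)].round(1).tolist(),X[-1]-X[0])
E
```

```text
[[0.2, 4.6, 0.2, 18.3], [0.3, 7.6, 0.3, 17.2], [0.5, 10.4, 0.4, 15.7], [0.7, 12.9, 0.5, 13.7], [0.8, 15.1, 0.6, 11.3], [1.0, 16.8, 0.7, 8.6], [1.2, 18.0, 0.8, 5.6], [1.4, 18.7, 0.8, 2.5], [1.5, 18.8, 0.8, -0.7], [1.7, 18.4, 0.8, -3.9], [1.9, 17.5, 0.7, -6.9], [1.9, 0.0, 0.0, 0.0]] 158.9445643547753
```

Request:
carry_out(motion=[{"tx": 4.5, "ty": 0.2, "tz": 18, "spin": 0, "grip": 0.1}, {"tx": 7.5, "ty": 0.3, "tz": 17, "spin": 0, "grip": 0.1}, {"tx": 10.5, "ty": 0.4, "tz": 16, "spin": 0, "grip": 0.1}, {"tx": 13, "ty": 0.5, "tz": 14, "spin": 0, "grip": 0.1}, {"tx": 15, "ty": 0.6, "tz": 11.5, "spin": 0, "grip": 0.1}, {"tx": 17, "ty": 0.7, "tz": 8.5, "spin": 0, "grip": 0.1}])

```text
time: 20.88
tcp_pos: [0.6045, -0.0055, 0.1458]
orientation: [-3.142, -0.002, 0.043]
wrist_force: [-0.3, 0.9, -7.0]
finger_gap: 0.0215
grip_force: 27.1
```

Request:
carry_out(motion=[{"tx": 18, "ty": 0.8, "tz": 5.5, "spin": 0, "grip": 0.1}, {"tx": 18.5, "ty": 0.8, "tz": 2.5, "spin": 0, "grip": 0.1}, {"tx": 19, "ty": 0.8, "tz": -0.5, "spin": 0, "grip": 0.1}, {"tx": 18.5, "ty": 0.8, "tz": -4, "spin": 0, "grip": 0.1}, {"tx": 17, "ty": 0.7, "tz": -7, "spin": 0, "grip": 0.1}, {"tx": 0, "ty": 0, "tz": 0, "spin": 0, "grip": 0.1}, {"tx": 0, "ty": 0, "tz": 0, "spin": 0, "grip": 0.1}])

```text
time: 21.47
tcp_pos: [0.697, -0.0017, 0.1419]
orientation: [3.141, -0.005, 0.043]
wrist_force: [3.8, -0.0, 2.5]
finger_gap: 0.0213
grip_force: 28.4
```

Request:
carry_out(motion=[{"tx": 0, "ty": 0, "tz": 0, "spin": 0, "grip": 0.5}, {"tx": 0, "ty": 0, "tz": 0, "spin": 0, "grip": 0.6}, {"tx": 0, "ty": 0, "tz": 0, "spin": 0, "grip": 0.6}, {"tx": 0, "ty": 0, "tz": 0, "spin": 0, "grip": 0.6}, {"tx": 0, "ty": 0, "tz": 15, "spin": 0, "grip": 0.6}, {"tx": -5, "ty": 0, "tz": 25, "spin": 0, "grip": 0.6}, {"tx": -10, "ty": 0, "tz": 25, "spin": 0, "grip": 0.6}, {"tx": -25, "ty": -1, "tz": 10, "spin": 0, "grip": 0.8}, {"tx": -30, "ty": -1.5, "tz": 0, "spin": 0, "grip": 1}, {"tx": -30, "ty": -1.5, "tz": 0, "spin": 0, "grip": 1}, {"tx": -25, "ty": -1, "tz": 0, "spin": 0, "grip": 1}, {"tx": 0, "ty": 0, "tz": 0, "spin": 0, "grip": 1}])

```text
time: 22.47
tcp_pos: [0.5658, -0.0067, 0.2161]
orientation: [3.142, 0.0, 0.043]
wrist_force: [-2.1, -0.4, -0.5]
finger_gap: 0.0852
grip_force: 0.0
```

```bash
python3 - <<'E'
from h import *
p=camera_params("wrist");im=snapshot("wrist");print(sense()["tcp_pos"])
O=np.array([570.96,-6.88]);x=np.array([np.cos(.042),np.sin(.042)]);y=np.array([-x[1],x[0]])
d=im[:,:,::-1].copy()
for X in((0,0,45),(40,0,45),(-40,0,45),(0,23,45),(0,-23,45)):
    u=proj(p,np.r_[(O+X[0]*x+X[1]*y)/1000,X[2]/1000])[0]; cv2.circle(d,(int(u[0]*16),int(u[1]*16)),32,(0,0,255),-1,shift=4)
t=snapshot("scene")
cv2.imwrite("pics/m4.png",np.hstack([cv2.resize(d,(440,330)),cv2.resize(t[160:360,200:418,::-1],(360,330))]))
E
```

```text
[ 0.56778345 -0.00662201  0.21605404]
```

View pics/m4.png

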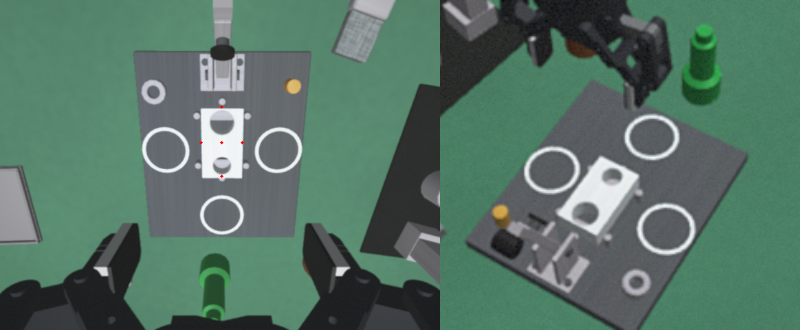

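Request:
carry_out(motion=[{"tx": 3, "ty": 0, "tz": -30, "spin": 0, "grip": 1}, {"tx": 0, "ty": 0, "tz": -35, "spin": 0, "grip": 1}, {"tx": 0, "ty": 0, "tz": -35, "spin": 0, "grip": 1}, {"tx": 0, "ty": 0, "tz": -35, "spin": 0, "grip": 1}, {"tx": 0, "ty": 0, "tz": -30, "spin": 0, "grip": 1}, {"tx": 0, "ty": 0, "tz": -18, "spin": 0, "grip": 1}, {"tx": 0, "ty": 0, "tz": -5, "spin": 0, "grip": 1}, {"tx": 0, "ty": 0, "tz": 0, "spin": 0, "grip": 0.6}, {"tx": 0, "ty": 0, "tz": 0, "spin": 0, "grip": 0.3}, {"tx": 0, "ty": 0, "tz": 0, "spin": 0, "grip": 0.3}, {"tx": 0, "ty": 0, "tz": 0, "spin": 0, "grip": 0.3}, {"tx": 0, "ty": 0, "tz": 0, "spin": 0, "grip": 0.3}], grip_force=50)

```text
time: 23.57
tcp_pos: [0.574, -0.0065, 0.029]
orientation: [3.141, -0.004, 0.043]
wrist_force: [0.3, -0.0, 7.4]
finger_gap: 0.045
grip_force: 52.2
```

Request:
carry_out(motion=[{"tx": 0, "ty": 0, "tz": 5, "spin": 0, "grip": 0.3}, {"tx": 0, "ty": 0, "tz": 10, "spin": 0, "grip": 0.3}, {"tx": 0, "ty": 0, "tz": 20, "spin": 0, "grip": 0.3}, {"tx": 0, "ty": 0, "tz": 25, "spin": 0, "grip": 0.3}, {"tx": 0, "ty": 0, "tz": 30, "spin": 0, "grip": 0.3}, {"tx": -3, "ty": 10, "tz": 10, "spin": 0.02, "grip": 0.3}, {"tx": -9, "ty": 25, "tz": 0, "spin": 0.022, "grip": 0.3}, {"tx": -11, "ty": 30, "tz": 0, "spin": 0, "grip": 0.3}, {"tx": -11, "ty": 30, "tz": 0, "spin": 0, "grip": 0.3}, {"tx": -11, "ty": 30, "tz": 0, "spin": 0, "grip": 0.3}, {"tx": -11, "ty": 30, "tz": 0, "spin": 0, "grip": 0.3}, {"tx": -11, "ty": 30, "tz": 0, "spin": 0, "grip": 0.3}])

```text
time: 24.57
tcp_pos: [0.5144, 0.1128, 0.1267]
orientation: [-3.09, 0.001, 0.189]
wrist_force: [-0.4, 0.6, -2.5]
finger_gap: 0.045
grip_force: 51.7
```

Request:
carry_out(motion=[{"tx": -11, "ty": 30, "tz": 0, "spin": 0, "grip": 0.3}, {"tx": -11, "ty": 30, "tz": 0, "spin": 0, "grip": 0.3}, {"tx": -11, "ty": 26, "tz": 0, "spin": 0, "grip": 0.3}, {"tx": -8, "ty": 16, "tz": 0, "spin": 0, "grip": 0.3}, {"tx": -3, "ty": 9, "tz": 0, "spin": 0, "grip": 0.3}, {"tx": 0, "ty": 0, "tz": -30, "spin": 0, "grip": 0.3}, {"tx": 0, "ty": 0, "tz": -25, "spin": 0, "grip": 0.3}, {"tx": 0, "ty": 0, "tz": 0, "spin": 0, "grip": 0.3}, {"tx": 0, "ty": 0, "tz": 0, "spin": 0, "grip": 0.3}])

```text
time: 25.32
tcp_pos: [0.4848, 0.1641, 0.0713]
orientation: [-3.046, 0.004, 0.274]
wrist_force: [-0.8, 0.2, -2.0]
finger_gap: 0.0445
grip_force: 52.4
```

```bash
python3 - <<'E'
from h import *
w=snapshot("wrist");t=snapshot("scene")
cv2.imwrite("pics/m5.png",np.hstack([cv2.resize(w[:,:,::-1],(440,330)),cv2.resize(t[240:400,400:575,::-1],(360,330))]))
E
```

```text
(no output)
```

View pics/m5.png

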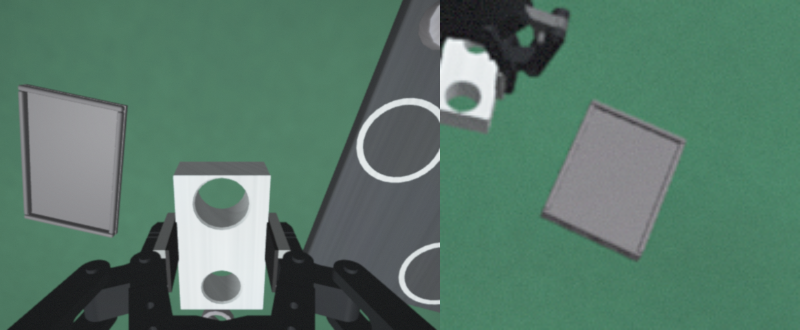

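```bash
python3 - <<'E'
from cell import *
s=sense();print(s["joint_pos"].round(3),s["tcp_pos"],s["orientation"])
E
```

```text
[ 0.273 -0.004 -0.225  1.349  0.096  3.141] [0.48628519 0.16450141 0.07350498] [-3.04598991e+00 -6.54789647e-04  2.74171626e-01]
```

Request:
carry_out(motion=[{"tx": 0, "ty": 0, "tz": 20, "spin": 0.05, "grip": 0.3}, {"tx": 0, "ty": 0, "tz": 20, "spin": 0.1, "grip": 0.3}, {"tx": 0, "ty": 0, "tz": 0, "spin": 0.12, "grip": 0.3}, {"tx": 0, "ty": 0, "tz": 0, "spin": 0.12, "grip": 0.3}, {"tx": 0, "ty": 0, "tz": 0, "spin": 0.12, "grip": 0.3}, {"tx": 0, "ty": 0, "tz": 0, "spin": 0, "grip": 0.3}])

```text
time: 25.92
tcp_pos: [0.4867, 0.1647, 0.1139]
orientation: [-3.047, -0.002, 0.79]
wrist_force: [-0.1, 0.1, -3.4]
finger_gap: 0.0445
grip_force: 52.5
```

Request:
carry_out(motion=[{"tx": 0, "ty": 0, "tz": 15, "spin": 0.125, "grip": 0.3}, {"tx": 0, "ty": 0, "tz": 15, "spin": 0.125, "grip": 0.3}, {"tx": 0, "ty": 0, "tz": 0, "spin": 0.125, "grip": 0.3}, {"tx": 0, "ty": 0, "tz": 0, "spin": 0.125, "grip": 0.3}, {"tx": 0, "ty": 0, "tz": 0, "spin": 0.125, "grip": 0.3}, {"tx": 0, "ty": 0, "tz": 0, "spin": 0.125, "grip": 0.3}, {"tx": 0, "ty": 0, "tz": 0, "spin": 0.125, "grip": 0.3}, {"tx": 0, "ty": 0, "tz": 0, "spin": 0.125, "grip": 0.3}, {"tx": 0, "ty": 0, "tz": 0, "spin": 0.125, "grip": 0.3}, {"tx": 0, "ty": 0, "tz": 0, "spin": 0.125, "grip": 0.3}, {"tx": 0, "ty": 0, "tz": 0, "spin": 0.125, "grip": 0.3}, {"tx": 0, "ty": 0, "tz": 0, "spin": 0.125, "grip": 0.3}])

```text
time: 26.92
tcp_pos: [0.4861, 0.1646, 0.1432]
orientation: [-3.048, 0.002, 2.286]
wrist_force: [-0.1, 0.3, -2.9]
finger_gap: 0.0446
grip_force: 52.5
```

Request:
carry_out(motion=[{"tx": 0, "ty": 0, "tz": 0, "spin": 0.125, "grip": 0.3}, {"tx": 0, "ty": 0, "tz": 0, "spin": 0.125, "grip": 0.3}, {"tx": 0, "ty": 0, "tz": 0, "spin": 0.125, "grip": 0.3}, {"tx": 0, "ty": 0, "tz": 0, "spin": 0.125, "grip": 0.3}, {"tx": 0, "ty": 0, "tz": 0, "spin": 0.125, "grip": 0.3}, {"tx": 0, "ty": 0, "tz": 0, "spin": 0.125, "grip": 0.3}, {"tx": 0, "ty": 0, "tz": 0, "spin": 0.125, "grip": 0.3}, {"tx": 0, "ty": 0, "tz": 0, "spin": 0.125, "grip": 0.3}, {"tx": 0, "ty": 0, "tz": 0, "spin": 0.125, "grip": 0.3}, {"tx": 0, "ty": 0, "tz": 0, "spin": 0.125, "grip": 0.3}, {"tx": 0, "ty": 0, "tz": 0, "spin": 0.125, "grip": 0.3}, {"tx": 0, "ty": 0, "tz": 0, "spin": 0.125, "grip": 0.3}])

```text
time: 27.92
tcp_pos: [0.4859, 0.1646, 0.1433]
orientation: [-3.046, 0.003, -2.497]
wrist_force: [0.1, -0.2, -2.0]
finger_gap: 0.0449
grip_force: 52.5
```

```bash
python3 - <<'E'
from cell import *
s=sense();print(s["joint_pos"].round(3),s["tcp_pos"],s["orientation"])
E
```

```text
[ 0.377 -0.047 -0.133  1.457 -0.092 -0.268] [0.48589797 0.16462717 0.14330187] [-3.04572948  0.00336542 -2.49721141]
```

Request:
carry_out(motion=[{"tx": 0, "ty": 0, "tz": 0, "spin": 0.125, "grip": 0.3}, {"tx": 0, "ty": 0, "tz": 0, "spin": 0.125, "grip": 0.3}, {"tx": 0, "ty": 0, "tz": 0, "spin": 0.125, "grip": 0.3}, {"tx": 0, "ty": 0, "tz": 0, "spin": 0.125, "grip": 0.3}, {"tx": 0, "ty": 0, "tz": 0, "spin": 0.125, "grip": 0.3}, {"tx": 0, "ty": 0, "tz": 0, "spin": 0.125, "grip": 0.3}, {"tx": 0, "ty": 0, "tz": 0, "spin": 0.125, "grip": 0.3}, {"tx": 0, "ty": 0, "tz": 0, "spin": 0.125, "grip": 0.3}, {"tx": 0, "ty": 0, "tz": 0, "spin": 0.125, "grip": 0.3}, {"tx": 0, "ty": 0, "tz": 0, "spin": 0.125, "grip": 0.3}, {"tx": 0, "ty": 0, "tz": 0, "spin": 0.125, "grip": 0.3}, {"tx": 0, "ty": 0, "tz": 0, "spin": 0.125, "grip": 0.3}])

```text
time: 28.92
tcp_pos: [0.4859, 0.1645, 0.1434]
orientation: [-3.044, 0.001, -0.997]
wrist_force: [-0.1, -1.2, -3.9]
finger_gap: 0.0448
grip_force: 52.5
```

Request:
carry_out(motion=[{"tx": 0, "ty": 0, "tz": 0, "spin": 0.125, "grip": 0.3}, {"tx": 0, "ty": 0, "tz": 0, "spin": 0.125, "grip": 0.3}, {"tx": 0, "ty": 0, "tz": 0, "spin": 0.125, "grip": 0.3}, {"tx": 0, "ty": 0, "tz": 0, "spin": 0.125, "grip": 0.3}, {"tx": 0, "ty": 0, "tz": 0, "spin": 0.125, "grip": 0.3}, {"tx": 0, "ty": 0, "tz": 0, "spin": 0.125, "grip": 0.3}, {"tx": 0, "ty": 0, "tz": 0, "spin": 0.125, "grip": 0.3}, {"tx": 0, "ty": 0, "tz": 0, "spin": 0.125, "grip": 0.3}, {"tx": 0, "ty": 0, "tz": 0, "spin": 0.125, "grip": 0.3}, {"tx": 0, "ty": 0, "tz": 0, "spin": 0.125, "grip": 0.3}, {"tx": 0, "ty": 0, "tz": 0, "spin": 0.05, "grip": 0.3}])

```text
time: 29.83
tcp_pos: [0.4842, 0.1711, 0.1431]
orientation: [-3.052, -0.0, 0.29]
wrist_force: [-0.5, -0.4, -3.4]
finger_gap: 0.0445
grip_force: 52.5
```

```bash
python3 - <<'E'
from cell import *
s=sense();print(s["joint_pos"].round(3),s["tcp_pos"],s["orientation"])
E
```

```text
[ 0.29  -0.017 -0.104  1.484  0.09  -3.142] [0.48418247 0.17111546 0.14306409] [-3.05190334e+00 -3.96616436e-04  2.90026769e-01]
```

Request:
carry_out(motion=[{"tx": 0, "ty": 0, "tz": 0, "spin": 0.05, "grip": 0.3}, {"tx": 0, "ty": 0, "tz": 0, "spin": 0.05, "grip": 0.3}, {"tx": 0, "ty": 0, "tz": 0, "spin": 0.05, "grip": 0.3}, {"tx": 0, "ty": 0, "tz": 0, "spin": 0.05, "grip": 0.3}])

```text
time: 30.17
tcp_pos: [0.4645, 0.2217, 0.1428]
orientation: [-3.092, -0.0, 0.41]
wrist_force: [-0.7, 0.2, -2.9]
finger_gap: 0.0448
grip_force: 52.5
```

Request:
carry_out(motion=[{"tx": 0, "ty": 0, "tz": 0, "spin": 0.05, "grip": 0.3}, {"tx": 0, "ty": 0, "tz": 0, "spin": 0.05, "grip": 0.3}, {"tx": 0, "ty": 0, "tz": 0, "spin": 0.05, "grip": 0.3}, {"tx": 0, "ty": 0, "tz": 0, "spin": 0.05, "grip": 0.3}])

```text
time: 30.5
tcp_pos: [0.4395, 0.2681, 0.1428]
orientation: [-3.131, -0.0, 0.534]
wrist_force: [0.3, 0.8, -2.0]
finger_gap: 0.0449
grip_force: 52.5
```

Request:
carry_out(motion=[{"tx": 0, "ty": 0, "tz": 0, "spin": 0.05, "grip": 0.3}, {"tx": 0, "ty": 0, "tz": 0, "spin": 0, "grip": 0.3}, {"tx": 0, "ty": 0, "tz": 0, "spin": -0.1, "grip": 0.3}, {"tx": 0, "ty": 0, "tz": 0, "spin": -0.125, "grip": 0.3}, {"tx": 0, "ty": 0, "tz": 0, "spin": -0.125, "grip": 0.3}, {"tx": 0, "ty": 0, "tz": 0, "spin": -0.125, "grip": 0.3}, {"tx": 0, "ty": 0, "tz": 0, "spin": -0.125, "grip": 0.3}, {"tx": 0, "ty": 0, "tz": 0, "spin": -0.125, "grip": 0.3}, {"tx": 0, "ty": 0, "tz": 0, "spin": -0.125, "grip": 0.3}, {"tx": 0, "ty": 0, "tz": 0, "spin": -0.125, "grip": 0.3}, {"tx": 0, "ty": 0, "tz": 0, "spin": -0.125, "grip": 0.3}, {"tx": 0, "ty": 0, "tz": 0, "spin": -0.125, "grip": 0.3}])

```text
time: 31.5
tcp_pos: [0.4329, 0.278, 0.1426]
orientation: [-3.139, 0.001, -0.667]
wrist_force: [-0.4, -0.3, -1.3]
finger_gap: 0.0449
grip_force: 52.5
```

Request:
carry_out(motion=[{"tx": 0, "ty": 0, "tz": 0, "spin": -0.125, "grip": 0.3}, {"tx": 0, "ty": 0, "tz": 0, "spin": -0.125, "grip": 0.3}, {"tx": 0, "ty": 0, "tz": 0, "spin": -0.125, "grip": 0.3}, {"tx": 0, "ty": 0, "tz": 0, "spin": -0.125, "grip": 0.3}, {"tx": 0, "ty": 0, "tz": 0, "spin": -0.125, "grip": 0.3}, {"tx": 0, "ty": 0, "tz": 0, "spin": -0.125, "grip": 0.3}, {"tx": 0, "ty": 0, "tz": 0, "spin": -0.125, "grip": 0.3}, {"tx": 0, "ty": 0, "tz": 0, "spin": -0.125, "grip": 0.3}, {"tx": 0, "ty": 0, "tz": 0, "spin": -0.125, "grip": 0.3}, {"tx": 0, "ty": 0, "tz": 0, "spin": -0.125, "grip": 0.3}, {"tx": 0, "ty": 0, "tz": 0, "spin": -0.125, "grip": 0.3}, {"tx": 0, "ty": 0, "tz": 0, "spin": -0.125, "grip": 0.3}])

```text
time: 32.5
tcp_pos: [0.4329, 0.278, 0.1426]
orientation: [-3.14, 0.003, -2.167]
wrist_force: [-0.0, -0.1, -2.1]
finger_gap: 0.045
grip_force: 52.5
```

```bash
python3 - <<'E'
from cell import *
s=sense();print(s["joint_pos"].round(3),s["tcp_pos"],s["orientation"])
E
```

```text
[ 0.571 -0.016 -0.102  1.482 -0.    -0.403] [0.43293994 0.27802319 0.14260817] [-3.13990444e+00  2.95711932e-03 -2.16721001e+00]
```

Request:
carry_out(motion=[{"tx": 4, "ty": 2, "tz": 0, "spin": -0.125, "grip": 0.3}, {"tx": 4, "ty": 2, "tz": 0, "spin": -0.125, "grip": 0.3}, {"tx": 4, "ty": 2, "tz": 0, "spin": -0.125, "grip": 0.3}, {"tx": 4, "ty": 2, "tz": 0, "spin": -0.125, "grip": 0.3}, {"tx": 4, "ty": 2, "tz": 0, "spin": -0.125, "grip": 0.3}, {"tx": 4, "ty": 2, "tz": -20, "spin": -0.125, "grip": 0.3}, {"tx": 0, "ty": 0, "tz": -20, "spin": -0.125, "grip": 0.3}, {"tx": 0, "ty": 0, "tz": -20, "spin": -0.015, "grip": 0.3}, {"tx": 0, "ty": 0, "tz": 0, "spin": 0, "grip": 0.3}, {"tx": 0, "ty": 0, "tz": 0, "spin": 0, "grip": 0.3}])

```text
time: 33.33
tcp_pos: [0.4563, 0.2896, 0.0819]
orientation: [-3.14, 0.001, -3.048]
wrist_force: [0.6, 0.3, -1.2]
finger_gap: 0.045
grip_force: 52.4
```

```bash
python3 - <<'E'
from h import *
p=camera_params("wrist");w=snapshot("wrist");t=snapshot("scene");s=sense();print(s["tcp_pos"],s["orientation"],s["joint_pos"].round(2))
d=w[:,:,::-1].copy()
a=.085
for X,Y in((57,40),(57,-40),(-57,-40),(-57,40)):
    u=proj(p,[.460+(X*np.cos(a)-Y*np.sin(a))/1000,.2898+(X*np.sin(a)+Y*np.cos(a))/1000,.01])[0]; cv2.circle(d,(int(u[0]*16),int(u[1]*16)),48,(0,0,255),-1,shift=4)
cv2.imwrite("pics/m6.png",np.hstack([cv2.resize(d,(440,330)),cv2.resize(t[240:400,400:575,::-1],(360,330))]))
E
```

```text
[0.4573119  0.29028688 0.0835949 ] [-3.14134115  0.00356083 -3.04649663] [ 0.57  0.06 -0.14  1.37 -0.    0.47]
```

View pics/m6.png

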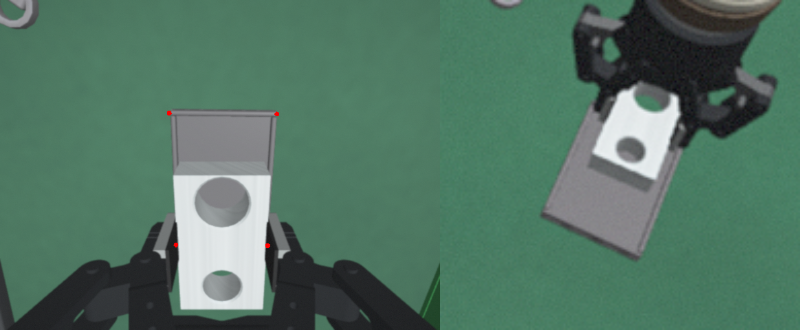

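Request:
carry_out(motion=[{"tx": 0, "ty": 0, "tz": -25, "spin": -0.01, "grip": 0.3}, {"tx": 0, "ty": 0, "tz": -25, "spin": 0, "grip": 0.3}, {"tx": 0, "ty": 0, "tz": -12, "spin": 0, "grip": 0.3}, {"tx": 0, "ty": 0, "tz": -6, "spin": 0, "grip": 0.3}, {"tx": 0, "ty": 0, "tz": -1, "spin": 0, "grip": 0.3}, {"tx": 0, "ty": 0, "tz": 0, "spin": 0, "grip": 0.3}])

```text
time: 33.93
tcp_pos: [0.4572, 0.2903, 0.014]
orientation: [-3.141, 0.003, -3.056]
wrist_force: [-0.8, 0.5, -1.9]
finger_gap: 0.0445
grip_force: 52.4
```

Request:
carry_out(motion=[{"tx": 0, "ty": 0, "tz": -1, "spin": 0, "grip": 0.3}, {"tx": 0, "ty": 0, "tz": -1, "spin": 0, "grip": 0.3}, {"tx": 0, "ty": 0, "tz": 0, "spin": 0, "grip": 0.3}])

```text
time: 34.18
tcp_pos: [0.4571, 0.2902, 0.0116]
orientation: [-3.141, 0.003, -3.056]
wrist_force: [-0.6, -0.8, -3.4]
finger_gap: 0.0448
grip_force: 52.4
```

Request:
carry_out(motion=[{"tx": 0, "ty": 0, "tz": -1, "spin": 0, "grip": 0.3}, {"tx": 0, "ty": 0, "tz": -1, "spin": 0, "grip": 0.3}, {"tx": 0, "ty": 0, "tz": 0, "spin": 0, "grip": 0.3}])

```text
time: 34.43
tcp_pos: [0.4571, 0.2901, 0.0101]
orientation: [-3.141, 0.003, -3.056]
wrist_force: [-2.0, -1.4, 6.2]
finger_gap: 0.0448
grip_force: 53.4
```

Request:
carry_out(motion=[{"tx": 0, "ty": 0, "tz": 0, "spin": 0, "grip": 0.7}, {"tx": 0, "ty": 0, "tz": 0, "spin": 0, "grip": 0.75}, {"tx": 0, "ty": 0, "tz": 0, "spin": 0, "grip": 0.75}, {"tx": 0, "ty": 0, "tz": 0, "spin": 0, "grip": 0.75}, {"tx": 0, "ty": 0, "tz": 10, "spin": 0, "grip": 0.75}, {"tx": 0, "ty": 0, "tz": 25, "spin": 0, "grip": 0.75}, {"tx": 0, "ty": 0, "tz": 35, "spin": 0, "grip": 0.75}, {"tx": 0, "ty": 0, "tz": 40, "spin": 0, "grip": 1}, {"tx": 0, "ty": 0, "tz": 40, "spin": 0, "grip": 1}, {"tx": 0, "ty": -10, "tz": 40, "spin": 0, "grip": 1}, {"tx": 2, "ty": -25, "tz": 0, "spin": -0.02, "grip": 1}, {"tx": 4, "ty": -37, "tz": 0, "spin": -0.022, "grip": 1}])

```text
time: 35.43
tcp_pos: [0.4635, 0.2193, 0.2025]
orientation: [3.14, 0.007, -3.096]
wrist_force: [0.1, 0.6, -0.4]
finger_gap: 0.0853
grip_force: 0.0
```

Request:
carry_out(motion=[{"tx": 4, "ty": -37, "tz": 0, "spin": 0, "grip": 1}, {"tx": 4, "ty": -37, "tz": 0, "spin": 0, "grip": 1}, {"tx": 4, "ty": -37, "tz": 0, "spin": 0, "grip": 1}, {"tx": 4, "ty": -37, "tz": 0, "spin": 0, "grip": 1}, {"tx": 4, "ty": -37, "tz": 0, "spin": 0, "grip": 1}, {"tx": 4, "ty": -37, "tz": 0, "spin": 0, "grip": 1}, {"tx": 4, "ty": -37, "tz": 0, "spin": 0, "grip": 1}, {"tx": 4, "ty": -37, "tz": 0, "spin": 0, "grip": 1}, {"tx": 4, "ty": -37, "tz": 0, "spin": 0, "grip": 1}, {"tx": 4, "ty": -37, "tz": 0, "spin": 0, "grip": 1}, {"tx": 4, "ty": -37, "tz": 0, "spin": 0, "grip": 1}, {"tx": 4, "ty": -37, "tz": 0, "spin": 0, "grip": 1}])

```text
time: 36.43
tcp_pos: [0.5105, -0.228, 0.1998]
orientation: [-3.14, 0.003, -3.098]
wrist_force: [0.7, -0.1, -0.7]
finger_gap: 0.0855
grip_force: 0.0
```

```bash
python3 - <<'E'
from h import *
s=sense();print(s["tcp_pos"],s["orientation"],s["joint_pos"].round(2))
im=snapshot("top");w=snapshot("wrist")
cv2.imwrite("pics/m7.png",np.hstack([cv2.resize(im[215:305,130:250,::-1],(420,315)),cv2.resize(w[:,:,::-1],(380,315))]))
p=camera_params("top");m=((im.min(2)>200)*255).astype(np.uint8)
k=biggest(m,(150,225,220,305));print(rect(p,k,.026))
E
```

```text
[ 0.51047121 -0.22798742  0.19979505] [-3.14004052e+00  2.52336028e-03 -3.09787922e+00] [-0.42  0.1   0.12  1.6  -0.   -0.46]
((463.057861328125, 290.5379333496094), (76.63874816894531, 43.00459289550781), 5.058908939361572)
```

View pics/m7.png

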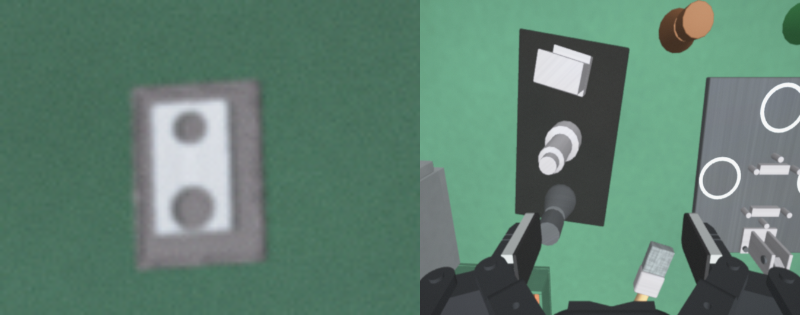

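Request:
carry_out(motion=[{"tx": 4, "ty": -35, "tz": 0, "spin": 0, "grip": 1}, {"tx": 4, "ty": -24, "tz": 0, "spin": 0, "grip": 1}, {"tx": 0, "ty": -10, "tz": 0, "spin": 0, "grip": 1}, {"tx": 0, "ty": 0, "tz": 0, "spin": 0, "grip": 1}, {"tx": 0, "ty": 0, "tz": -20, "spin": 0, "grip": 1}, {"tx": 0, "ty": 0, "tz": 0, "spin": 0, "grip": 1}, {"tx": 0, "ty": 0, "tz": 0, "spin": 0, "grip": 1}])

```text
time: 37.12
tcp_pos: [0.5182, -0.2936, 0.1786]
orientation: [-3.142, 0.0, -3.097]
wrist_force: [-0.4, -0.0, -0.5]
finger_gap: 0.0858
grip_force: 0.0
```

Request:
carry_out(motion=[{"tx": 0, "ty": 0, "tz": -35, "spin": 0, "grip": 1}, {"tx": 0, "ty": 0, "tz": -35, "spin": 0, "grip": 1}, {"tx": 0, "ty": 0, "tz": -30, "spin": 0, "grip": 1}, {"tx": 0, "ty": 0, "tz": -18, "spin": 0, "grip": 1}, {"tx": 0, "ty": 0, "tz": -8, "spin": 0, "grip": 1}, {"tx": 0, "ty": 0, "tz": 0, "spin": 0, "grip": 0.3}, {"tx": 0, "ty": 0, "tz": 0, "spin": 0, "grip": 0.1}, {"tx": 0, "ty": 0, "tz": 0, "spin": 0, "grip": 0.1}, {"tx": 0, "ty": 0, "tz": 0, "spin": 0, "grip": 0.1}, {"tx": 0, "ty": 0, "tz": 0, "spin": 0, "grip": 0.1}, {"tx": 0, "ty": 0, "tz": 0, "spin": 0, "grip": 0.1}])

```text
time: 38.03
tcp_pos: [0.5195, -0.2956, 0.0546]
orientation: [-3.139, 0.004, -3.098]
wrist_force: [-0.6, 0.1, 6.7]
finger_gap: 0.0264
grip_force: 48.5
```

Request:
carry_out(motion=[{"tx": 0, "ty": 0, "tz": 10, "spin": 0, "grip": 0.1}, {"tx": 0, "ty": 0, "tz": 20, "spin": 0, "grip": 0.1}, {"tx": 0, "ty": 0, "tz": 30, "spin": 0, "grip": 0.1}, {"tx": 0, "ty": 0, "tz": 35, "spin": 0, "grip": 0.1}, {"tx": 0, "ty": 0, "tz": 35, "spin": 0, "grip": 0.1}, {"tx": -2, "ty": 10, "tz": 0, "spin": 0, "grip": 0.1}, {"tx": -4, "ty": 25, "tz": 0, "spin": 0, "grip": 0.1}, {"tx": -6, "ty": 35, "tz": 0, "spin": 0, "grip": 0.1}, {"tx": -6, "ty": 35, "tz": 0, "spin": 0, "grip": 0.1}, {"tx": -6, "ty": 35, "tz": 0, "spin": 0, "grip": 0.1}, {"tx": -6, "ty": 35, "tz": 0, "spin": 0, "grip": 0.1}, {"tx": -6, "ty": 35, "tz": 0, "spin": 0, "grip": 0.1}])

```text
time: 39.03
tcp_pos: [0.4816, -0.0834, 0.1826]
orientation: [-3.141, 0.001, -3.098]
wrist_force: [0.7, 0.6, -4.1]
finger_gap: 0.0266
grip_force: 49.9
```

Request:
carry_out(motion=[{"tx": -6, "ty": 33, "tz": 0, "spin": 0, "grip": 0.1}, {"tx": -5, "ty": 25, "tz": 0, "spin": 0, "grip": 0.1}, {"tx": -3.5, "ty": 16.5, "tz": 0, "spin": 0, "grip": 0.1}, {"tx": 0, "ty": 0, "tz": -25, "spin": 0, "grip": 0.1}, {"tx": 0, "ty": 0, "tz": -30, "spin": 0, "grip": 0.1}, {"tx": 0, "ty": 0, "tz": -30, "spin": 0, "grip": 0.1}, {"tx": 0, "ty": 0, "tz": -20, "spin": 0, "grip": 0.1}, {"tx": 0, "ty": 0, "tz": -10, "spin": 0, "grip": 0.1}, {"tx": 0, "ty": 0, "tz": 0, "spin": 0, "grip": 0.1}, {"tx": 0, "ty": 0, "tz": 0, "spin": 0, "grip": 0.1}])

```text
time: 39.87
tcp_pos: [0.4681, -0.0105, 0.0682]
orientation: [-3.141, 0.001, -3.098]
wrist_force: [0.1, -0.4, -4.3]
finger_gap: 0.0269
grip_force: 50.0
```

Request:
carry_out(motion=[{"tx": 1, "ty": -0.5, "tz": -1, "spin": 0, "grip": 0.1}, {"tx": 0, "ty": 0, "tz": -1, "spin": 0, "grip": 0.1}, {"tx": 0, "ty": 0, "tz": -1, "spin": 0, "grip": 0.1}, {"tx": 0, "ty": 0, "tz": 0, "spin": 0, "grip": 0.1}, {"tx": 0, "ty": 0, "tz": 0, "spin": 0, "grip": 0.1}])

```text
time: 40.28
tcp_pos: [0.4693, -0.0111, 0.065]
orientation: [-3.14, 0.002, -3.098]
wrist_force: [0.9, 0.6, -3.6]
finger_gap: 0.0263
grip_force: 50.1
```

Request:
carry_out(motion=[{"tx": 0, "ty": 0, "tz": -1, "spin": 0, "grip": 0.1}, {"tx": 0, "ty": 0, "tz": 0, "spin": 0, "grip": 0.1}, {"tx": 0, "ty": 0, "tz": 0, "spin": 0, "grip": 0.1}])

```text
time: 40.53
tcp_pos: [0.4695, -0.0111, 0.0649]
orientation: [-3.14, 0.003, -3.098]
wrist_force: [-2.3, -0.0, 6.3]
finger_gap: 0.0271
grip_force: 50.8
```

Request:
carry_out(motion=[{"tx": 0, "ty": 0, "tz": 0, "spin": 0, "grip": 0.8}, {"tx": 0, "ty": 0, "tz": 0, "spin": 0, "grip": 0.9}, {"tx": 0, "ty": 0, "tz": 0, "spin": 0, "grip": 1}, {"tx": 0, "ty": 0, "tz": 0, "spin": 0, "grip": 1}, {"tx": 0, "ty": 0, "tz": 15, "spin": 0, "grip": 1}, {"tx": 0, "ty": 0, "tz": 30, "spin": 0, "grip": 1}, {"tx": 0, "ty": 0, "tz": 35, "spin": 0, "grip": 1}, {"tx": 0, "ty": 0, "tz": 35, "spin": 0, "grip": 1}, {"tx": 0, "ty": 0, "tz": 30, "spin": 0.12, "grip": 1}, {"tx": -2, "ty": -10, "tz": 0, "spin": 0.12, "grip": 1}, {"tx": -3, "ty": -25, "tz": 0, "spin": 0.12, "grip": 1}, {"tx": -4, "ty": -33, "tz": 0, "spin": 0.12, "grip": 1}])

```text
time: 41.53
tcp_pos: [0.4609, -0.0774, 0.2095]
orientation: [-3.14, 0.003, -2.614]
wrist_force: [0.1, 0.1, -0.0]
finger_gap: 0.0852
grip_force: 0.0
```

Request:
carry_out(motion=[{"tx": -4, "ty": -35, "tz": 0, "spin": 0.12, "grip": 1}, {"tx": -4, "ty": -35, "tz": 0, "spin": 0.12, "grip": 1}, {"tx": -4, "ty": -35, "tz": 0, "spin": 0.12, "grip": 1}, {"tx": -4, "ty": -35, "tz": 0, "spin": 0.12, "grip": 1}, {"tx": -4, "ty": -35, "tz": 0, "spin": 0.12, "grip": 1}, {"tx": -4, "ty": -24, "tz": 0, "spin": 0.12, "grip": 1}, {"tx": -2, "ty": -10, "tz": 0, "spin": 0.1, "grip": 1}, {"tx": 0, "ty": 0, "tz": 0, "spin": 0, "grip": 1}, {"tx": 0, "ty": 0, "tz": 0, "spin": 0, "grip": 1}])

```text
time: 42.28
tcp_pos: [0.4354, -0.2796, 0.2086]
orientation: [-3.141, 0.002, -1.832]
wrist_force: [0.5, -0.2, 0.4]
finger_gap: 0.0853
grip_force: 0.0
```

Request:
carry_out(motion=[{"tx": -1, "ty": -8.5, "tz": -10, "spin": 0.033, "grip": 1}, {"tx": 0, "ty": 0, "tz": -30, "spin": 0, "grip": 1}, {"tx": 0, "ty": 0, "tz": -30, "spin": 0, "grip": 1}, {"tx": 0, "ty": 0, "tz": 0, "spin": 0, "grip": 1}, {"tx": 0, "ty": 0, "tz": 0, "spin": 0, "grip": 1}])

```text
time: 42.7
tcp_pos: [0.434, -0.2865, 0.1383]
orientation: [3.14, 0.003, -1.796]
wrist_force: [-0.3, 0.2, 0.5]
finger_gap: 0.0855
grip_force: 0.0
```

Request:
carry_out(motion=[{"tx": 0, "ty": 0, "tz": -30, "spin": 0, "grip": 1}, {"tx": 0, "ty": 0, "tz": -30, "spin": 0, "grip": 1}, {"tx": 0, "ty": 0, "tz": -18, "spin": 0, "grip": 1}, {"tx": 0, "ty": 0, "tz": -8, "spin": 0, "grip": 1}, {"tx": 0, "ty": 0, "tz": 0, "spin": 0, "grip": 0.3}, {"tx": 0, "ty": 0, "tz": 0, "spin": 0, "grip": 0.1}, {"tx": 0, "ty": 0, "tz": 0, "spin": 0, "grip": 0.1}, {"tx": 0, "ty": 0, "tz": 0, "spin": 0, "grip": 0.1}, {"tx": 0, "ty": 0, "tz": 0, "spin": 0, "grip": 0.1}, {"tx": 0, "ty": 0, "tz": 0, "spin": 0, "grip": 0.1}, {"tx": 0, "ty": 0, "tz": 0, "spin": 0, "grip": 0.1}])

```text
time: 43.62
tcp_pos: [0.4352, -0.2883, 0.0544]
orientation: [-3.138, 0.001, -1.795]
wrist_force: [-1.7, 0.2, 6.1]
finger_gap: 0.0273
grip_force: 53.5
```

Request:
carry_out(motion=[{"tx": 0, "ty": 0, "tz": 10, "spin": 0, "grip": 0.1}, {"tx": 0, "ty": 0, "tz": 20, "spin": 0, "grip": 0.1}, {"tx": 0, "ty": 0, "tz": 30, "spin": 0, "grip": 0.1}, {"tx": 0, "ty": 0, "tz": 35, "spin": 0, "grip": 0.1}, {"tx": 0, "ty": 0, "tz": 35, "spin": 0, "grip": 0.1}, {"tx": 4, "ty": 10, "tz": 5, "spin": 0, "grip": 0.1}, {"tx": 8, "ty": 25, "tz": 0, "spin": 0, "grip": 0.1}, {"tx": 10, "ty": 30, "tz": 0, "spin": 0, "grip": 0.1}, {"tx": 10, "ty": 30, "tz": 0, "spin": 0, "grip": 0.1}, {"tx": 10, "ty": 30, "tz": 0, "spin": 0, "grip": 0.1}, {"tx": 10, "ty": 30, "tz": 0, "spin": 0, "grip": 0.1}, {"tx": 10, "ty": 30, "tz": 0, "spin": 0, "grip": 0.1}])

```text
time: 44.62
tcp_pos: [0.4964, -0.1012, 0.1877]
orientation: [-3.141, 0.002, -1.795]
wrist_force: [1.4, -1.1, -2.4]
finger_gap: 0.0273
grip_force: 52.3
```

Request:
carry_out(motion=[{"tx": 10, "ty": 30, "tz": 0, "spin": 0, "grip": 0.1}, {"tx": 10, "ty": 30, "tz": 0, "spin": 0, "grip": 0.1}, {"tx": 10, "ty": 30, "tz": 0, "spin": 0, "grip": 0.1}, {"tx": 10, "ty": 30, "tz": 0, "spin": 0, "grip": 0.1}, {"tx": 10, "ty": 30, "tz": 0, "spin": 0, "grip": 0.1}, {"tx": 5, "ty": 15, "tz": 0, "spin": 0, "grip": 0.1}, {"tx": 0, "ty": 0, "tz": -25, "spin": 0, "grip": 0.1}, {"tx": 0, "ty": 0, "tz": -30, "spin": 0, "grip": 0.1}, {"tx": 0, "ty": 0, "tz": -30, "spin": 0, "grip": 0.1}, {"tx": 0, "ty": 0, "tz": -22, "spin": 0, "grip": 0.1}, {"tx": 0, "ty": 0, "tz": 0, "spin": 0, "grip": 0.1}, {"tx": 0, "ty": 0, "tz": 0, "spin": 0, "grip": 0.1}])

```text
time: 45.62
tcp_pos: [0.5505, 0.0622, 0.0802]
orientation: [3.14, 0.001, -1.795]
wrist_force: [0.1, -0.6, -2.1]
finger_gap: 0.0276
grip_force: 52.2
```

Request:
carry_out(motion=[{"tx": 1, "ty": 0, "tz": -8, "spin": 0, "grip": 0.1}, {"tx": 0, "ty": 0, "tz": -4, "spin": 0, "grip": 0.1}, {"tx": 0, "ty": 0, "tz": -2, "spin": 0, "grip": 0.1}, {"tx": 0, "ty": 0, "tz": -1, "spin": 0, "grip": 0.1}, {"tx": 0, "ty": 0, "tz": 0, "spin": 0, "grip": 0.1}, {"tx": 0, "ty": 0, "tz": 0, "spin": 0, "grip": 0.1}])

```text
time: 46.12
tcp_pos: [0.5527, 0.0621, 0.0663]
orientation: [-3.14, 0.002, -1.795]
wrist_force: [-0.7, 0.8, -3.5]
finger_gap: 0.0275
grip_force: 52.4
```

Request:
carry_out(motion=[{"tx": 0, "ty": 0, "tz": -1, "spin": 0, "grip": 0.1}, {"tx": 0, "ty": 0, "tz": 0, "spin": 0, "grip": 0.1}, {"tx": 0, "ty": 0, "tz": 0, "spin": 0, "grip": 0.1}])

```text
time: 46.37
tcp_pos: [0.5528, 0.0621, 0.0654]
orientation: [-3.14, 0.002, -1.795]
wrist_force: [0.3, 0.7, 1.2]
finger_gap: 0.0277
grip_force: 52.6
```

Request:
carry_out(motion=[{"tx": 0, "ty": 0, "tz": 0, "spin": 0, "grip": 0.6}, {"tx": 0, "ty": 0, "tz": 0, "spin": 0, "grip": 0.8}, {"tx": 0, "ty": 0, "tz": 0, "spin": 0, "grip": 0.9}, {"tx": 0, "ty": 0, "tz": 0, "spin": 0, "grip": 0.9}, {"tx": 0, "ty": 0, "tz": 15, "spin": 0, "grip": 0.9}, {"tx": 0, "ty": 0, "tz": 30, "spin": 0, "grip": 1}, {"tx": 0, "ty": 0, "tz": 35, "spin": 0, "grip": 1}, {"tx": 0, "ty": 0, "tz": 35, "spin": 0, "grip": 1}, {"tx": 0, "ty": 0, "tz": 30, "spin": 0, "grip": 1}, {"tx": 1, "ty": -10, "tz": 0, "spin": 0.057, "grip": 1}, {"tx": 4, "ty": -25, "tz": 0, "spin": 0.06, "grip": 1}, {"tx": 5, "ty": -35, "tz": 0, "spin": 0, "grip": 1}])

```text
time: 47.37
tcp_pos: [0.5629, -0.007, 0.2108]
orientation: [-3.139, 0.002, -1.671]
wrist_force: [0.5, 0.3, 0.2]
finger_gap: 0.0856
grip_force: 0.0
```

Request:
carry_out(motion=[{"tx": 5, "ty": -35, "tz": 0, "spin": 0, "grip": 1}, {"tx": 5, "ty": -35, "tz": 0, "spin": 0, "grip": 1}, {"tx": 5, "ty": -35, "tz": 0, "spin": 0, "grip": 1}, {"tx": 5, "ty": -35, "tz": 0, "spin": 0, "grip": 1}, {"tx": 5, "ty": -35, "tz": 0, "spin": 0, "grip": 1}, {"tx": 5, "ty": -35, "tz": 0, "spin": 0, "grip": 1}, {"tx": 5, "ty": -35, "tz": 0, "spin": 0, "grip": 1}, {"tx": 4, "ty": -30, "tz": 0, "spin": 0, "grip": 1}, {"tx": 2, "ty": -15, "tz": 0, "spin": 0, "grip": 1}, {"tx": 0, "ty": 0, "tz": 0, "spin": 0, "grip": 1}, {"tx": 0, "ty": 0, "tz": 0, "spin": 0, "grip": 1}])

```text
time: 48.28
tcp_pos: [0.6033, -0.2986, 0.2092]
orientation: [-3.141, 0.002, -1.679]
wrist_force: [-0.2, 0.9, 0.9]
finger_gap: 0.0854
grip_force: 0.0
```

Request:
carry_out(motion=[{"tx": 0, "ty": -7.5, "tz": -10, "spin": 0, "grip": 1}, {"tx": 0, "ty": 0, "tz": -30, "spin": 0, "grip": 1}, {"tx": 0, "ty": 0, "tz": -30, "spin": 0, "grip": 1}, {"tx": 0, "ty": 0, "tz": 0, "spin": 0, "grip": 1}, {"tx": 0, "ty": 0, "tz": 0, "spin": 0, "grip": 1}])

```text
time: 48.7
tcp_pos: [0.6026, -0.3041, 0.1385]
orientation: [3.14, 0.003, -1.677]
wrist_force: [-0.3, -0.5, 0.8]
finger_gap: 0.0856
grip_force: 0.0
```

Request:
carry_out(motion=[{"tx": 0, "ty": 0, "tz": -30, "spin": 0, "grip": 1}, {"tx": 0, "ty": 0, "tz": -30, "spin": 0, "grip": 1}, {"tx": 0, "ty": 0, "tz": -16, "spin": 0, "grip": 1}, {"tx": 0, "ty": 0, "tz": -7, "spin": 0, "grip": 1}, {"tx": 0, "ty": 0, "tz": 0, "spin": 0, "grip": 0.3}, {"tx": 0, "ty": 0, "tz": 0, "spin": 0, "grip": 0.1}, {"tx": 0, "ty": 0, "tz": 0, "spin": 0, "grip": 0.1}, {"tx": 0, "ty": 0, "tz": 0, "spin": 0, "grip": 0.1}, {"tx": 0, "ty": 0, "tz": 0, "spin": 0, "grip": 0.1}, {"tx": 0, "ty": 0, "tz": 0, "spin": 0, "grip": 0.1}, {"tx": 0, "ty": 0, "tz": 0, "spin": 0, "grip": 0.1}])

```text
time: 49.62
tcp_pos: [0.6041, -0.3058, 0.0588]
orientation: [-3.138, 0.001, -1.678]
wrist_force: [-1.7, 0.4, 5.4]
finger_gap: 0.029
grip_force: 48.9
```

Request:
carry_out(motion=[{"tx": 0, "ty": 0, "tz": 10, "spin": 0, "grip": 0.1}, {"tx": 0, "ty": 0, "tz": 20, "spin": 0, "grip": 0.1}, {"tx": 0, "ty": 0, "tz": 30, "spin": 0, "grip": 0.1}, {"tx": 0, "ty": 0, "tz": 30, "spin": 0, "grip": 0.1}, {"tx": 0, "ty": 0, "tz": 30, "spin": 0, "grip": 0.1}, {"tx": -2, "ty": 10, "tz": 0, "spin": 0, "grip": 0.1}, {"tx": -4, "ty": 25, "tz": 0, "spin": 0, "grip": 0.1}, {"tx": -6, "ty": 30, "tz": 0, "spin": 0, "grip": 0.1}, {"tx": -6, "ty": 30, "tz": 0, "spin": 0, "grip": 0.1}, {"tx": -6, "ty": 30, "tz": 0, "spin": 0, "grip": 0.1}, {"tx": -6, "ty": 30, "tz": 0, "spin": 0, "grip": 0.1}, {"tx": -6, "ty": 30, "tz": 0, "spin": 0, "grip": 0.1}])

```text
time: 50.62
tcp_pos: [0.5665, -0.1187, 0.1763]
orientation: [-3.142, 0.002, -1.678]
wrist_force: [0.8, -0.4, -4.3]
finger_gap: 0.0288
grip_force: 50.5
```

Request:
carry_out(motion=[{"tx": -5, "ty": 28, "tz": 0, "spin": 0, "grip": 0.1}, {"tx": -3, "ty": 16, "tz": 0, "spin": 0, "grip": 0.1}, {"tx": 0, "ty": 0, "tz": -20, "spin": 0, "grip": 0.1}, {"tx": 0, "ty": 0, "tz": -30, "spin": 0, "grip": 0.1}, {"tx": 0, "ty": 0, "tz": -30, "spin": 0, "grip": 0.1}, {"tx": 0, "ty": 0, "tz": -20, "spin": 0, "grip": 0.1}, {"tx": 0, "ty": 0, "tz": 0, "spin": 0, "grip": 0.1}, {"tx": 0, "ty": 0, "tz": 0, "spin": 0, "grip": 0.1}, {"tx": 0, "ty": 0, "tz": 0, "spin": 0, "grip": 0.1}])

```text
time: 51.37
tcp_pos: [0.5599, -0.0764, 0.0783]
orientation: [-3.139, 0.002, -1.678]
wrist_force: [0.2, 0.2, -4.5]
finger_gap: 0.0289
grip_force: 50.8
```

Contact expected near 0.069.

Request:
carry_out(motion=[{"tx": 0, "ty": 0, "tz": -5, "spin": 0, "grip": 0.1}, {"tx": 0, "ty": 0, "tz": -2, "spin": 0, "grip": 0.1}, {"tx": 0, "ty": 0, "tz": -1, "spin": 0, "grip": 0.1}, {"tx": 0, "ty": 0, "tz": 0, "spin": 0, "grip": 0.1}, {"tx": 0, "ty": 0, "tz": 0, "spin": 0, "grip": 0.1}])

```text
time: 51.78
tcp_pos: [0.5599, -0.0765, 0.0698]
orientation: [-3.139, 0.002, -1.678]
wrist_force: [-1.4, -0.7, 2.4]
finger_gap: 0.0285
grip_force: 51.2
```

Request:
carry_out(motion=[{"tx": 0, "ty": 0, "tz": -1, "spin": 0, "grip": 0.1}, {"tx": 0, "ty": 0, "tz": 0, "spin": 0, "grip": 0.1}, {"tx": 0, "ty": 0, "tz": 0, "spin": 0, "grip": 0.1}])

```text
time: 52.03
tcp_pos: [0.56, -0.0765, 0.0697]
orientation: [-3.138, 0.002, -1.678]
wrist_force: [-4.5, 1.4, 10.0]
finger_gap: 0.0286
grip_force: 52.3
```

Contact; back off the press a little, release, rise and withdraw.

Request:
carry_out(motion=[{"tx": 0, "ty": 0, "tz": 1, "spin": 0, "grip": 0.1}, {"tx": 0, "ty": 0, "tz": 0, "spin": 0, "grip": 0.7}, {"tx": 0, "ty": 0, "tz": 0, "spin": 0, "grip": 0.9}, {"tx": 0, "ty": 0, "tz": 0, "spin": 0, "grip": 0.9}, {"tx": 0, "ty": 0, "tz": 0, "spin": 0, "grip": 0.9}, {"tx": 0, "ty": 0, "tz": 15, "spin": 0, "grip": 0.9}, {"tx": 0, "ty": 0, "tz": 30, "spin": 0, "grip": 1}, {"tx": 0, "ty": 0, "tz": 35, "spin": 0, "grip": 1}, {"tx": 0, "ty": 0, "tz": 35, "spin": 0, "grip": 1}, {"tx": 0, "ty": 0, "tz": 30, "spin": 0, "grip": 1}, {"tx": -5, "ty": -25, "tz": 0, "spin": 0, "grip": 1}, {"tx": -8, "ty": -35, "tz": 0, "spin": 0, "grip": 1}])

```text
time: 53.03
tcp_pos: [0.5479, -0.1355, 0.2162]
orientation: [-3.136, 0.002, -1.674]
wrist_force: [0.7, -0.3, 0.1]
finger_gap: 0.0855
grip_force: 0.0
```

Request:
carry_out(motion=[{"tx": -10, "ty": -35, "tz": 0, "spin": 0, "grip": 1}, {"tx": -10, "ty": -35, "tz": 0, "spin": 0, "grip": 1}, {"tx": -10, "ty": -35, "tz": 0, "spin": 0, "grip": 1}, {"tx": -10, "ty": -35, "tz": 0, "spin": 0, "grip": 1}, {"tx": -10, "ty": -35, "tz": 0, "spin": 0, "grip": 1}, {"tx": -10, "ty": -30, "tz": 0, "spin": 0, "grip": 1}, {"tx": -10, "ty": -20, "tz": 0, "spin": 0, "grip": 1}, {"tx": 0, "ty": 0, "tz": 0, "spin": 0, "grip": 1}, {"tx": 0, "ty": 0, "tz": 0, "spin": 0, "grip": 1}, {"tx": 0, "ty": 0, "tz": 0, "spin": 0, "grip": 1}])

```text
time: 53.87
tcp_pos: [0.4767, -0.361, 0.2138]
orientation: [-3.14, 0.002, -1.678]
wrist_force: [-0.9, -0.1, -0.5]
finger_gap: 0.0855
grip_force: 0.0
```

```bash
python3 - <<'E'
from h import *
s=sense();print(s["tcp_pos"],s["wrist_force"],s["time"])
O=np.array([570.96,-6.88]);x=np.array([np.cos(.042),np.sin(.042)]);y=np.array([-x[1],x[0]])
o=[]
for n,c in(("top",(255,150)),("scene",(200,170))):
    p=camera_params(n);d=snapshot(n)[:,:,::-1].copy()
    for X in((-105,0,120),(-15,70,105),(-15,-70,98)):
        u=proj(p,np.r_[(O+X[0]*x+X[1]*y)/1000,X[2]/1000])[0]; cv2.circle(d,(int(u[0]*16),int(u[1]*16)),20,(0,0,255),-1,shift=4)
    o.append(cv2.resize(d[c[1]:c[1]+200,c[0]:c[0]+200],(400,400),interpolation=2))
cv2.imwrite("pics/m8.png",np.hstack(o))
E
```

```text
[ 0.47667767 -0.36099259  0.21377876] [-0.91558908 -0.11289522 -0.46873966] 53.8667
```

View pics/m8.png

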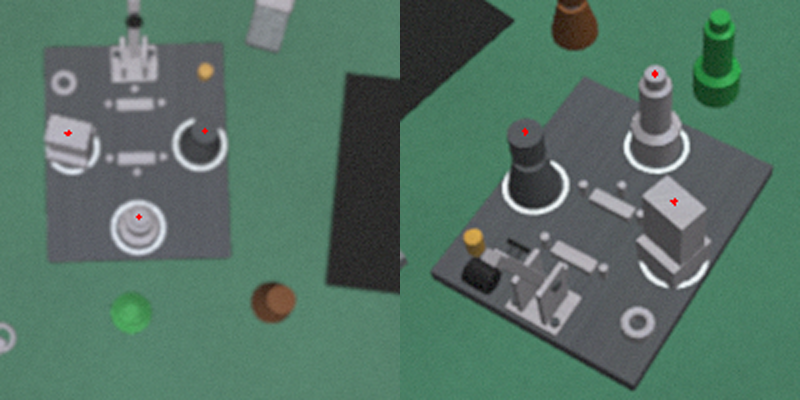

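All three pieces are upright on their seats, with the predicted marks on their tops, and the clamp is open. I'm handing in.

```bash
python3 -c "
from cell import *
print(sign_off())"
```

```text
the job is handed in; nothing more can be done
None
```

I handed the job in at about 54 s of the 149 s allowed; sign-off returned no verdict. In the last pictures the plate lies flat in the tray about 3 mm off centre, the clamp is open past centre, and all three setting pieces stand upright on their original seats.

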